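Sort the basket-maker's wooden parts

TASK

Sort the loose wooden parts on the basket-maker's table: stand both turned lid knobs upright in the low round wicker basket that has no handle, lay both handle grips in the long wicker tray along its length and flat on its floor, side by side, and lay the round plywood base flat in the square plywood box. One of the grips was dropped in the square box by mistake, so take it out of there before the base goes in. Leave the little glue jar standing where it is.

Things in the scene. Friction and masses are not known exactly. Their poses are not given: they have to be found in the camera images.
- knob1 (a point): first of two identical turned beech lid knobs (mushroom shape, total height 42 mm): round cap 38 mm in diameter between 25 and 34 mm above its underside, narrowing to 26 mm at the top, neck 20 mm, foot 30 mm in diameter. It stands upright on the table at the start. About 35 g. The point is on its axis half-way up, 21 mm above its underside; z is its axis, upward.
- knob2 (a point): second lid knob, same as knob1.
- grip1 (a point): first of two identical beech handle grips: a straight bar 100 mm long (its x axis), 26 mm wide (y), 24 mm high (z) with rounded edges and two thin dark rings. It lies flat on the table at the start. About 50 g. The point is its centre, 12 mm above its underside.
- grip2 (a point): second handle grip, same as grip1; at the start it lies flat on the floor of the square box, roughly along the box's diagonal.
- base (a point): round plywood basket base: a disc 60 mm in diameter and 12 mm thick with a circle of small dark holes. It lies flat on the table at the start. About 30 g. The point is its centre, 6 mm above its underside; z is its axis.
- basket_floor (a point): low, pale, round open wicker basket without a handle (the finished baskets along the edges of the table are taller and have arched handles), fixed to the table: inner diameter 156 mm, outer about 181 mm over the weave, rim 46 mm above the table. The point is the centre of its inner floor, 6 mm above the table. The lid knobs belong here.
- tray_floor (a point): oblong open wicker tray, fixed to the table: inner 190 mm long (x axis of this point) by 146 mm wide (y axis), outer about 208 by 164 mm, rim 30 mm above the table. The point is the centre of its inner floor, 6 mm above the table. The handle grips belong here, lying along its x axis.
- box_floor (a point): square open plywood box, fixed to the table: inner 122 by 122 mm (sides along x and y of this point), outer 134 by 134 mm, rim 35 mm above the table. The point is the centre of its inner floor, 6 mm above the table. The plywood base belongs here.
- jar (a point): small amber glue jar with white cap, 52 mm in diameter and 50 mm high, standing among the parts; a bystander to leave alone. The point is at its centre, 25 mm above the table.
Mind the look-alikes: they are no part of the job. Leave any blue look-alike of the part that bears knob1 alone.

How it is judged:
By the outcome, as a careful person would: the job done as asked, in the order asked, and still so for the second after the job is handed in, with the robot touching nothing.
It also fails if it takes over 118 s, if anything falls off the work surface, if the arm or the gripper's body presses on something with over 40 N, if the wrist force passes 120 N, or if a joint passes its speed limit or range.

ROBOT

A 7-joint arm with a two-finger parallel gripper is mounted at the origin on the work surface. World frame = base frame: x ahead of the robot, y to its left, z up, the work surface at z = 0. Lengths are in m, angles in rad, forces in N, time in s.
With the tool pointing down it reaches from about 0.425 to 1.025 m from the base axis. Payload 9.4 kg.
Tool frame: the origin (TCP) lies on the front face of the gripper's body, between the roots of the fingers; the fingertips stand 73 mm ahead of it and the grasp point (between the pads) lies 54 mm ahead of it; z points along the fingers, y is the direction in which the jaws open and shut (so a half turn about z gives the same grasp; the last joint's range is limited). The gripper opens to 85 mm and grips with 20 to 120 N. Pads are 22 mm wide; open, the fingers measure 114 mm over their backs; the gripper's body (76 mm by 85 mm) begins 54 mm behind the grasp point. The pads swing forward as they close: fully open they stand 13 mm farther back than shut.
Start: joints at [1.041, 0.599, -0.003, 1.599, 0.002, 0.943, -0.08], TCP at [0.317, -0.652, 0.304] pointing down, gripper open.
Joint ranges: [-2.57, 2.57], [-0.35, 1.97], [-1.29, 1.29], [0.11, 2.56], [-1.05, 4.19], [0.11, 1.86], [-2.63, 2.63]. Speed limits (rad/s): [2.22, 2.22, 3.01, 3.01, 3.14, 3.14, 3.14].

INTERFACE

Orientations are given as [roll, pitch, yaw] about the fixed x, y, z axes, in that order (R = Rz(yaw) Ry(pitch) Rx(roll)).
In Python, from station import sense, vision, job gives the robot as it stands.
- The arm moves only by the tool move_arm, never from a script. Its argument "motion" is a list of rows, each a list of 6 numbers: the shift along the world's x, y, z in cm, then the turn, a rotation vector about the world's x, y, z in degrees. A call has 1 to 10 rows; each row is the pose to reach, as a shift and turn from the pose commanded when the call began; what a row does not reach only later rows make up. A row lasts 1/12 s, in which the tool goes at most 41.7 mm and 7.16 degrees, less where a joint would pass 70% of its speed; a pose out of reach is approached as far as the arm can. A call with a gripper value outside its range is refused whole. "claw" is the closure, from 0 (fully open) to 1 (shut), set as the call begins (left out, the last holds). The fingers move at their own pace and stop on an object; the grip force is fixed at half the most. Time passes only in rows, so rows that repeat a pose let the fingers close. It gives the time, the measured TCP pose, the force and the opening at its end, in the units of the state.
- sense(): the state, without advancing time (a new reading comes with each control period).
- vision.read_camera(name): name is "scene" or "top" or "wrist"; returns (picture, depth): 384x512x3 uint8, red, green, blue; 384x512 float32, m along the optical axis (not along the pixel's ray), 0 where there is no reading.
- vision.camera_model(name): a dict with "fx", "fy", "cx", "cy" (pixels), "position" and "rotation" of the camera in the world. Camera axes: x right, y up, looking along -z (the intrinsics and any distortion apply to the point x, -y, -z); pixel columns grow to the right and rows downward; lengths in m; the calibration is good to about 2 mm. A picture is of the moment at which its call begins: read the wrist's pose just before it. camera_model takes no time and is no camera call; for the wrist camera it gives the pose at the moment of the call.
- job.close_job(): hands the job in, once; it reports no verdict.
The state is a dict: "time": time; "q": joint angles; "dq": joint speeds; "tau": joint torques, N m; "position": TCP position; "tcp_rot": TCP orientation; "force": force on the tool from outside, world axes, zero at the start; "moment": the same for the moment, N m; "gripper_width": finger opening in m.
Only numpy, scipy, OpenCV 4.12 (cv2) and the standard library are available. Lean on these libraries where they do the work, as an engineer would, in place of code of your own. Each camera call takes 0.05 s, during which the arm holds its last target.

## Working session

There is one attempt and no reset: what is moved stays moved. The work goes in short steps, Python scripts to look and compute and a tool call to move; the robot and the scene stay as the last step left them, time stands still between calls to the robot, and variables do not carry over. Pictures are saved under pics/ and viewed, and the job is handed in when it is done.

Besides the shell and the picture viewer there is one more tool, called after ">>>" in YAML: its name, and indented under it one key for each argument. move_arm: Moves the arm, as the interface text tells. Its arguments: {"type":"object","properties":{"motion":{"type":"array"},"claw":{"type":"number"}},"required":["motion"]}

```bash
ls; mkdir -p pics; python3 - <<'E'
from station import sense, vision, job
import cv2,numpy as np,pickle
s=sense();print(s['time'],s['position'],s['tcp_rot'],s['gripper_width'])
for n in ['scene','top']:
    p,d=vision.read_camera(n);m=vision.camera_model(n);print(n,m)
    pickle.dump((p,d,m),open(f'{n}0.pkl','wb'))
    cv2.imwrite(f'pics/{n}0.png',cv2.resize(p[:,:,::-1],(800,600),interpolation=cv2.INTER_CUBIC))
E
```

```text
pics
0.0 [ 0.3170249  -0.65162092  0.3029889 ] [-3.14003029e+00  1.27674824e-04  4.52906560e-01] 0.08520706414285181
scene {'fx': 431.7276914529181, 'fy': 431.7276914529181, 'cx': 257.84091725992107, 'cy': 195.1141401501383, 'position': array([ 1.21419359, -0.30566626,  0.65297096]), 'rotation': array([ 0.9239967 , -0.00952484,  1.17215915])}
top {'fx': 346.44676273945464, 'fy': 346.44676273945464, 'cx': 258.8370969518339, 'cy': 188.581323815277, 'position': array([0.276832  , 0.00280653, 0.87759433]), 'rotation': array([ 0.2457171 ,  0.00517146, -1.5976004 ])}
```

View pics/scene0.png

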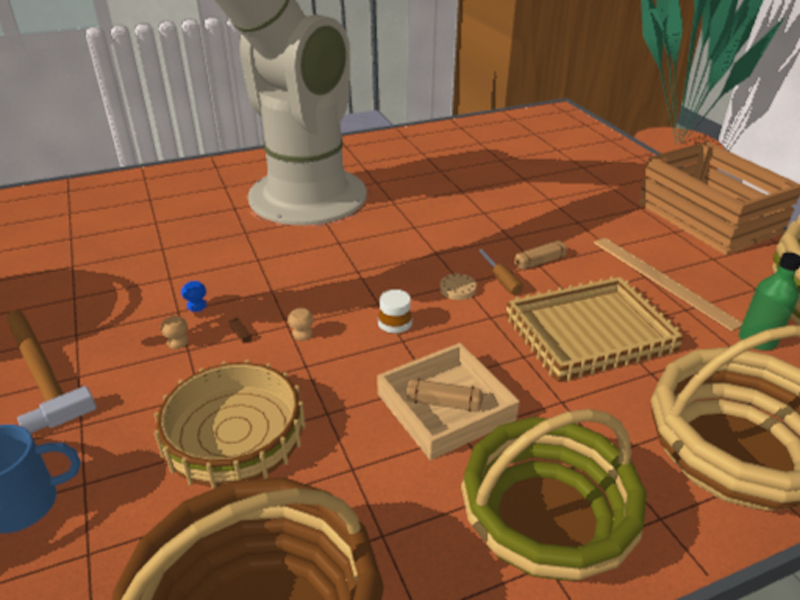

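View pics/top0.png

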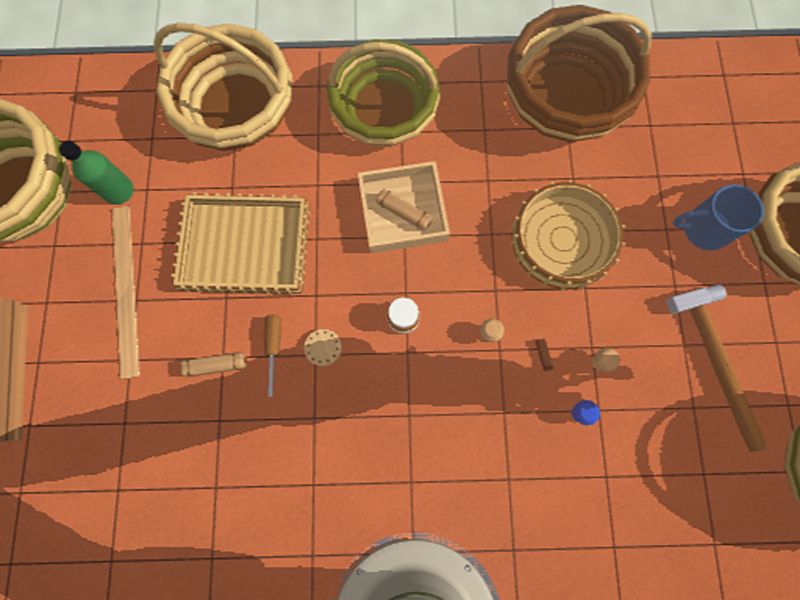

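The top view (800x600) shows:
- Wooden knobs at (492,330) and (606,360). The blue look-alike at (586,412) is to be left alone.
- Grip1 at (213,364). The screwdriver at (272,335) and the ruler at (125,290) are its look-alikes.
- Grip2 at (404,208), inside the box.
- Base at (323,347), and the jar at (404,315).
- Handleless basket at (568,235), tray at (240,243) and box at (404,206). The handled baskets are along the edges.

```bash
cat > h.py <<'E'
import numpy as np,cv2,pickle
from scipy.spatial.transform import Rotation as R
def world(d,m):
    v,u=np.mgrid[0:d.shape[0],0:d.shape[1]]
    c=np.stack([(u-m['cx'])/m['fx']*d,-(v-m['cy'])/m['fy']*d,-d],-1)
    return c@R.from_euler('xyz',m['rotation']).as_matrix().T+m['position']
def ray(u,v,z,m):
    c=np.stack([(np.asarray(u,float)-m['cx'])/m['fx'],-(np.asarray(v,float)-m['cy'])/m['fy'],-np.ones(np.shape(u))],-1)
    w=c@R.from_euler('xyz',m['rotation']).as_matrix().T
    p=m['position']
    return p+w*((z-p[2])/w[...,2])[...,None]
def proj(P,m):
    c=(np.asarray(P)-m['position'])@R.from_euler('xyz',m['rotation']).as_matrix()
    return np.stack([m['cx']+m['fx']*c[...,0]/-c[...,2],m['cy']+m['fy']*-c[...,1]/-c[...,2]],-1)
E
python3 - <<'E'
from h import *
for n in ['top','scene']:
    p,d,m=pickle.load(open(n+'0.pkl','rb'));W=world(d,m)
    print(n,(d==0).mean())
    ok=(d>0)
    # table plane check
    reg=ok&(abs(W[...,2])<.02)&(W[...,0]>.35)&(W[...,0]<.8)&(abs(W[...,1])<.4)
    print('table z',np.median(W[reg][:,2]),W[reg][:,2].std())
    mk=(ok&(W[...,2]>.007)&(W[...,2]<.06)&(W[...,0]>.3)&(W[...,0]<.85)&(abs(W[...,1])<.42)).astype(np.uint8)
    k,l,st,ce=cv2.connectedComponentsWithStats(mk)
    for i in range(1,k):
        if st[i,4]<40: continue
        q=W[l==i];(c,sz,a)=cv2.minAreaRect((q[:,:2]*1000).astype(np.float32))
        print(ce[i].round(),st[i,4],'c',np.round(c),'sz',np.round(sz),'ang',round(a,1),'zmax',np.percentile(q[:,2],[50,98]).round(3),'mean',q[:,:2].mean(0).round(3))
E
```

```text
top 0.003875732421875
table z 0.001422978596471225 0.0036180174854952107
[390.  64.] 204 c [ 832. -362.] sz [36. 68.] ang 1.2 zmax [0.031 0.055] mean [ 0.834 -0.372]
[247.  84.] 303 c [792.  22.] sz [ 80. 191.] ang 8.5 zmax [0.049 0.06 ] mean [0.774 0.026]
[126.  73.] 232 c [830. 349.] sz [92. 38.] ang 88.8 zmax [0.019 0.053] mean [0.833 0.363]
[230.  71.] 140 c [830.  68.] sz [79. 39.] ang 89.6 zmax [0.01  0.035] mean [0.835 0.074]
[265.  69.] 57 c [834. -26.] sz [30. 33.] ang 88.4 zmax [0.017 0.034] mean [ 0.838 -0.026]
[366.  68.] 54 c [ 838. -312.] sz [39. 30.] ang 73.8 zmax [0.008 0.011] mean [ 0.837 -0.312]
[160.  87.] 161 c [776. 266.] sz [ 47. 173.] ang 22.2 zmax [0.047 0.06 ] mean [0.773 0.259]
[251.  74.] 73 c [828.  13.] sz [35. 40.] ang 83.5 zmax [0.008 0.011] mean [0.828 0.015]
[348.  83.] 87 c [ 773. -244.] sz [107.  25.] ang 60.9 zmax [0.044 0.06 ] mean [ 0.77  -0.246]
[258. 132.] 1885 c [648.   1.] sz [137. 134.] ang 7.7 zmax [0.025 0.038] mean [0.648 0.   ]
[363. 150.] 2570 c [ 585. -269.] sz [177. 179.] ang 24.3 zmax [0.019 0.048] mean [ 0.588 -0.272]
[154. 156.] 34
[... 1945 characters left out ...]
 [137.  58.] ang 62.4 zmax [0.032 0.058] mean [0.808 0.35 ]
[436. 246.] 80 c [771. 280.] sz [ 7. 50.] ang 20.4 zmax [0.05  0.059] mean [0.772 0.278]
[423. 279.] 101 c [819. 201.] sz [18. 64.] ang 77.3 zmax [0.045 0.06 ] mean [0.831 0.196]
[364. 291.] 939 c [805.  74.] sz [112.  36.] ang 48.2 zmax [0.035 0.059] mean [0.807 0.082]
[318. 291.] 142 c [788.  -7.] sz [16. 83.] ang 29.6 zmax [0.045 0.06 ] mean [0.78  0.002]
[344. 306.] 775 c [812.  37.] sz [129.  63.] ang 83.0 zmax [0.016 0.02 ] mean [0.809 0.043]
[298. 322.] 94 c [822. -61.] sz [ 6. 58.] ang 74.4 zmax [0.047 0.059] mean [ 0.828 -0.063]
[161. 357.] 4099 c [ 799. -288.] sz [186.  75.] ang 77.3 zmax [0.034 0.058] mean [ 0.795 -0.289]
```

```bash
python3 - <<'E'
from h import *
p,d,m=pickle.load(open('top0.pkl','rb'))
c=cv2.resize(p[95:265,95:420,::-1],None,fx=2.46,fy=2.46,interpolation=cv2.INTER_CUBIC);cv2.imwrite('pics/topcrop.png',c);print(c.shape)
E
```

```text
(418, 800, 3)
```

View pics/topcrop.png

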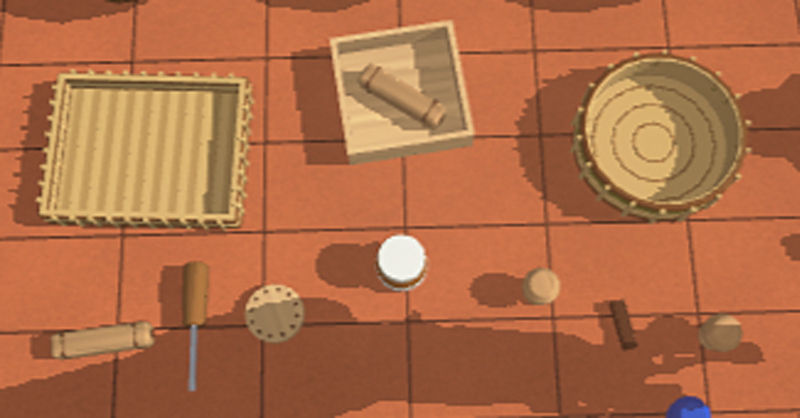

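```bash
python3 - <<'E'
from h import *
items={'knob1':(.431,-.135,.05,.036),'knob2':(.38,-.31,.04,.036),'grip1':(.39,.309,.07,.018),'base':(.413,.136,.045,.009),'jar':(.46,.005,.045,.044),
'box':(.649,0,.1,.0315),'tray':(.591,.272,.14,.025),'basket':(.588,-.271,.12,.04),'grip2':(.649,0,.055,.0215)}
for k,(x,y,r,z) in items.items():
  for n,off in [('top',.0025),('scene',0)]:
    p,d,m=pickle.load(open(n+'0.pkl','rb'));W=world(d,m)
    s=(d>0)&(np.hypot(W[...,0]-x,W[...,1]-y)<r)&(W[...,2]-off>z)&(W[...,2]<.06)
    q=W[s];c,sz,a=cv2.minAreaRect((q[:,:2]*1000).astype(np.float32))
    e=''
    if k=='basket':
        A=np.c_[q[:,:2],np.ones(len(q))];so=np.linalg.lstsq(A,(q[:,:2]**2).sum(1),rcond=None)[0];e=('circ',(so[:2]/2).round(4),np.sqrt(so[2]+(so[:2]**2).sum()/4).round(4))
    pa=np.linalg.eigh(np.cov(q[:,:2].T))[1][:,1]
    print(k,n,s.sum(),np.round(c,1),np.round(sz),round(a,1),'mean',q.mean(0).round(4),'zmax',q[:,2].max().round(4),'pca',np.degrees(np.arctan2(pa[1],pa[0])).round(1),e)
E
```

```text
knob1 top 129 [ 428.3 -133.8] [30. 31.] 73.1 mean [ 0.4283 -0.1337  0.0421] zmax 0.0458 pca 137.5 
knob1 scene 103 [ 432.5 -136.6] [30. 30.] 73.0 mean [ 0.4338 -0.1365  0.0397] zmax 0.0438 pca 80.6 
knob2 top 140 [ 376.4 -308.6] [31. 32.] 88.5 mean [ 0.3767 -0.309   0.0419] zmax 0.0454 pca 136.0 
knob2 scene 102 [ 380.6 -311.5] [30. 30.] 29.2 mean [ 0.3817 -0.3122  0.0398] zmax 0.0437 pca 102.8 
grip1 top 390 [388.3 310.3] [25. 99.] 6.2 mean [0.388  0.3096 0.0243] zmax 0.0287 pca 96.1 
grip1 scene 197 [392.2 308.3] [ 28. 100.] 6.5 mean [0.3935 0.3052 0.0219] zmax 0.0255 pca 96.6 
base top 366 [411.7 137.2] [57. 56.] 45.0 mean [0.4109 0.1372 0.0134] zmax 0.0169 pca 89.6 
base scene 232 [414.4 134.5] [59. 56.] 65.1 mean [0.4145 0.1345 0.011 ] zmax 0.0138 pca 85.1 
jar top 272 [458.1   5.5] [42. 45.] 88.3 mean [0.4575 0.0057 0.0508] zmax 0.0544 pca 166.1 
jar scene 204 [459.9   3.3] [42. 47.] 67.1 mean [0.4626 0.0027 0.0487] zmax 0.0522 pca 157.9 
box top 408 [647.3   1.3] [135. 134.] 7.8 mean [ 0.6457 -0.0009  0.0361] zmax 0.0394 pca 171.3 
box scene 676 [649.   -0.7] [136. 135.] 7.6 mean [ 0.6548 -0.0038  0.0339] zmax 0.0369 pca 170.1 
tray top 962 [591.1 273.6] [212. 168.] 87.0 mean [0.5879 0.2726 0.0308] zmax 0.0367 pca 85.9 
tray scene 1002 [573.  271.4] [211. 206.] 86.8 mean [0.601  0.2653 0.0285] zmax 0.033 pca 85.9 
basket top 752 [ 586.4 -269.9] [178. 177.] 75.4 mean [ 0.5828 -0.2689  0.0456] zmax 0.0509 pca 133.1 ('circ', array([ 0.5859, -0.2688]), np.float64(0.0826))
basket scene 1135 [ 589.4 -272.6] [178. 179.] 65.4 mean [ 0.5987 -0.2751  0.0435] zmax 0.0471 pca 171.7 ('circ', array([ 0.5895, -0.2714]), np.float64(0.0824))
grip2 top 346 [6.418e+02 1.000e-01] [98. 26.] 56.3 mean [6.401e-01 4.000e-04 3.010e-02] zmax 0.0345 pca 55.8 
grip2 scene 486 [645.1  -1.6] [99. 29.] 56.6 mean [ 0.6475 -0.0027  0.0276] zmax 0.0325 pca 55.9
```

>>> move_arm:
  motion:
    - [11.4, 51.7, -10.3, 0, 0, -25.9]
    - [11.4, 51.7, -10.3, 0, 0, -25.9]
    - [11.4, 51.7, -10.3, 0, 0, -25.9]
    - [11.4, 51.7, -10.3, 0, 0, -25.9]
    - [11.4, 51.7, -10.3, 0, 0, -25.9]
    - [11.4, 51.7, -10.3, 0, 0, -25.9]
    - [11.4, 51.7, -10.3, 0, 0, -25.9]
    - [11.4, 51.7, -10.3, 0, 0, -25.9]
    - [11.4, 51.7, -10.3, 0, 0, -25.9]
    - [11.4, 51.7, -10.3, 0, 0, -25.9]
  claw: 0

```text
time: 0.93
position: [0.4051, -0.2507, 0.224]
tcp_rot: [3.142, -0.0, 0.0]
force: [0.8, 0.3, -0.7]
gripper_width: 0.0854
```

>>> move_arm:
  motion:
    - [2.6, 11.6, -2.4, 0, 0, 0]
    - [2.6, 11.6, -2.4, 0, 0, 0]
    - [2.6, 11.6, -2.4, 0, 0, 0]
    - [2.6, 11.6, -8.4, 0, 0, 0]
    - [2.6, 11.6, -11.0, 0, 0, 0]
    - [2.6, 11.6, -11.0, 0, 0, 0]
    - [2.6, 11.6, -11.0, 0, 0, 0]

```text
time: 1.52
position: [0.4299, -0.1363, 0.1124]
tcp_rot: [-3.14, 0.007, 0.001]
force: [0.1, -0.1, 0.7]
gripper_width: 0.0857
```

```bash
cat > snap.py <<'E'
import sys
from station import sense, vision
from h import *
n,tag=sys.argv[1:3]
s=sense();m=vision.camera_model(n);p,d=vision.read_camera(n)
pickle.dump((p,d,m,s),open(f'{n}_{tag}.pkl','wb'))
im=p[:,:,::-1]
if len(sys.argv)>3:
    x0,y0,x1,y1=map(int,sys.argv[3].split(','));im=im[y0:y1,x0:x1]
f=min(800/im.shape[1],600/im.shape[0])
cv2.imwrite(f'pics/{n}_{tag}.png',cv2.resize(im,None,fx=f,fy=f,interpolation=cv2.INTER_CUBIC))
print(s['time'],s['position'].round(4),s['tcp_rot'].round(3),s['force'].round(1),s['gripper_width'].round(4))
E
python3 snap.py scene a 60,80,310,260;python3 snap.py wrist a
```

```text
Traceback (most recent call last):
  File "snap.py", line 12, in <module>
    print(s['time'],s['position'].round(4),s['tcp_rot'].round(3),s['force'].round(1),s['gripper_width'].round(4))
                                                                                     ^^^^^^^^^^^^^^^^^^^^^^^^
AttributeError: 'float' object has no attribute 'round'
Traceback (most recent call last):
  File "snap.py", line 12, in <module>
    print(s['time'],s['position'].round(4),s['tcp_rot'].round(3),s['force'].round(1),s['gripper_width'].round(4))
                                                                                     ^^^^^^^^^^^^^^^^^^^^^^^^
AttributeError: 'float' object has no attribute 'round'
```

View pics/scene_a.png

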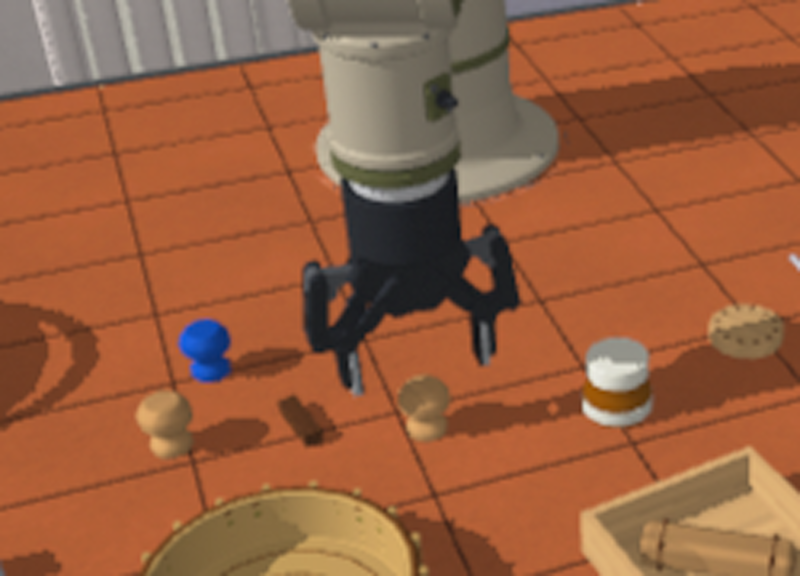

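View pics/wrist_a.png

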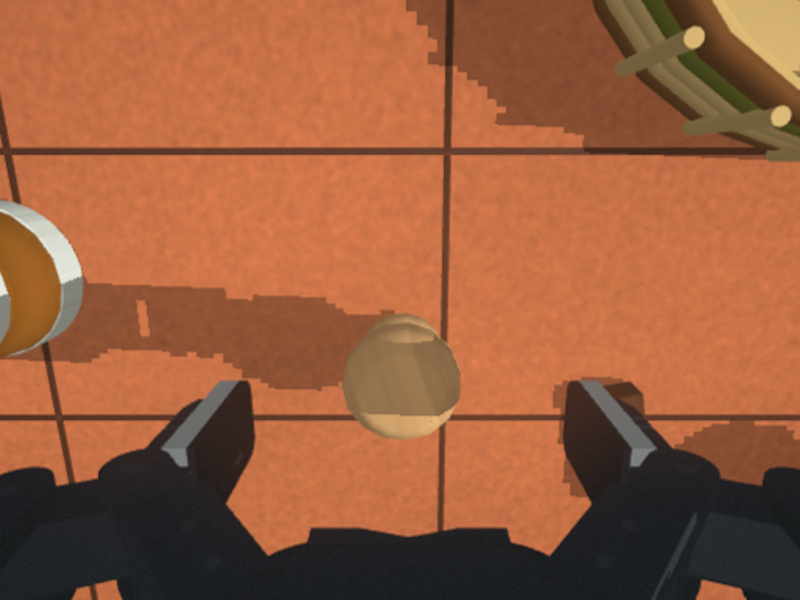

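The knob (400,375 in the wrist view) lies centred between the pads. The blue one stays clear, at (205,345) in the scene crop. I'll measure fingertip height and the knob position in this view.

```bash
sed -i "s/s\['gripper_width'\].round(4)/round(s['gripper_width'],4)/" snap.py; python3 - <<'E'
from h import *
p,d,m,s=pickle.load(open('wrist_a.pkl','rb'));W=world(d,m);print(s['time'],s['position'],m['position'])
for u,v in [(235,385),(220,410),(575,385),(600,400),(245,440)]:
    a=W[int(v*.64),int(u*.64)];print(u,v,a.round(4))
t=(d>0)&(W[...,2]>.036)&(W[...,2]<.05)&(abs(W[...,1]+.135)<.03)&(abs(W[...,0]-.43)<.04)
q=W[t];print(t.sum(),q.mean(0),cv2.minAreaRect((q[:,:2]*1000).astype(np.float32)),q[:,2].max())
E
```

```text
1.5667 [ 0.43050403 -0.13695861  0.11437637] [ 0.49630707 -0.13778478  0.18505263]
235 385 [ 0.4418 -0.0934  0.0627]
220 410 [ 0.4416 -0.0942  0.0762]
575 385 [ 0.4414 -0.1806  0.0622]
600 400 [ 0.4419 -0.1833  0.0723]
245 440 [ 0.4275 -0.0953  0.0649]
3805 [ 0.43148822 -0.1356344   0.04119865] ((429.2911376953125, -135.4959716796875), (35.304779052734375, 35.47866439819336), 1.3300039768218994) 0.044578680624935946
```

>>> move_arm:
  motion:
    - [0, 0.1, -3.3, 0, 0, 0]
    - [0, 0.1, -3.3, 0, 0, 0]
    - [0, 0.1, -3.3, 0, 0, 0]
  claw: 0

```text
time: 1.87
position: [0.4334, -0.1346, 0.0927]
tcp_rot: [-3.131, -0.004, -0.001]
force: [0.4, 0.2, -0.2]
gripper_width: 0.0854
```

>>> move_arm:
  motion:
    - [0, 0, 0, 0, 0, 0]
    - [0, 0, 0, 0, 0, 0]
    - [0, 0, 0, 0, 0, 0]
    - [0, 0, 0, 0, 0, 0]
    - [0, 0, 0, 0, 0, 0]
    - [0, 0, 0, 0, 0, 0]
    - [0, 0, 0, 0, 0, 0]
  claw: 1

```text
time: 2.45
position: [0.4326, -0.1341, 0.0914]
tcp_rot: [-3.132, -0.0, 0.0]
force: [-0.4, -0.4, 20.2]
gripper_width: 0.035
```

```bash
python3 -c "
from station import sense
s=sense();print(s['q'].round(3),s['dq'].round(3),s['force'].round(1),s['position'].round(4))"; python3 snap.py wrist b; python3 snap.py scene b 60,80,310,260
```

```text
[ 0.108  0.688  0.107  2.368 -0.718  0.118 -0.666] [ 0.001  0.    -0.001  0.     0.003 -0.001  0.001] [-0.4 -0.4 20.2] [ 0.4326 -0.1341  0.0914]
2.45 [ 0.4326 -0.1341  0.0914] [-3.132 -0.     0.   ] [-0.4 -0.4 20.2] 0.035
2.5 [ 0.4326 -0.1341  0.0914] [-3.132e+00 -1.000e-03  0.000e+00] [-0.7 -0.6 20. ] 0.0349
```

View pics/wrist_b.png

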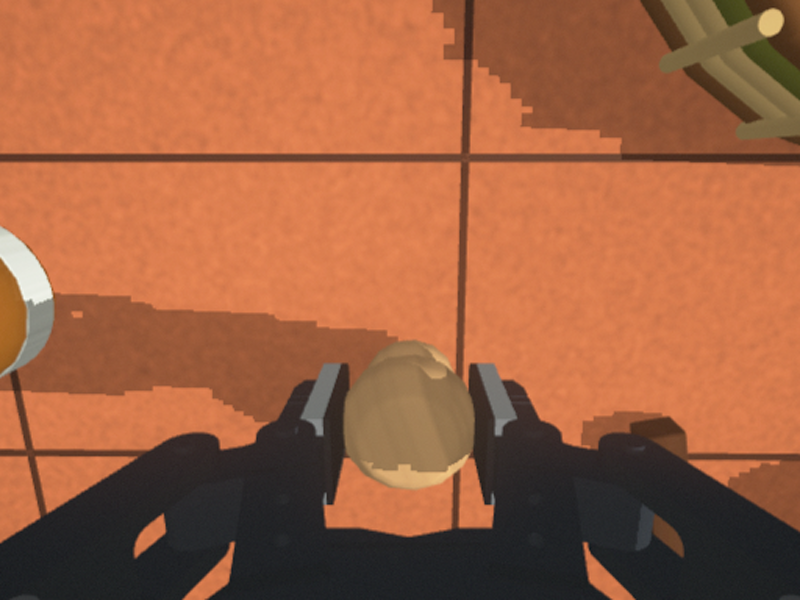

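View pics/scene_b.png

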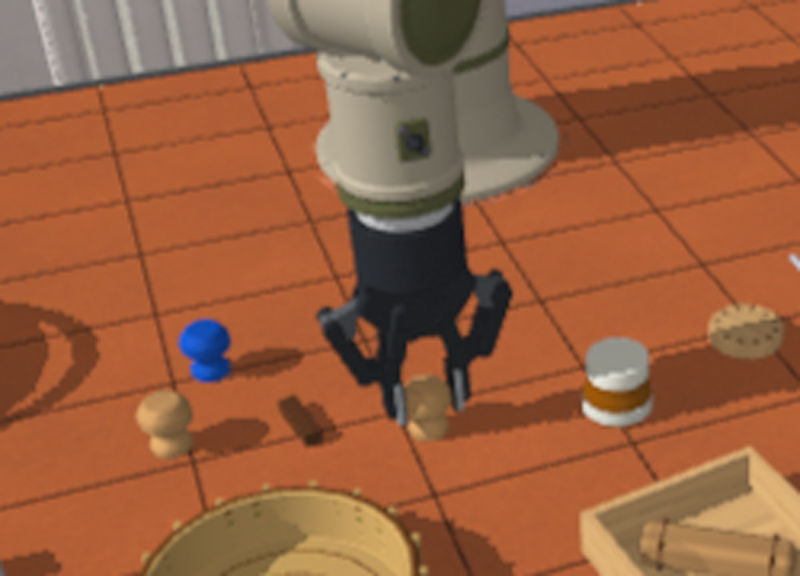

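```bash
python3 - <<'E'
from h import *
for f,uv in [('a',[(240,382),(250,385),(252,400),(570,385),(565,395)]),('b',[(335,366),(346,366),(347,375),(346,390),(478,366),(490,366),(474,375),(410,410),(410,350),(320,430)])]:
    p,d,m,s=pickle.load(open(f'wrist_{f}.pkl','rb'));W=world(d,m);print(s['position'].round(4))
    for u,v in uv: print(u,v,W[int(v*.64),int(u*.64)].round(4))
p,d,m,s=pickle.load(open('scene_b.pkl','rb'));W=world(d,m)
f=180/576
for u,v in [(402,420),(400,410),(401,400),(460,400),(460,407),(427,383),(427,395),(427,432)]: print(u,v,W[int(80+v*f),int(60+u*f)].round(4))
E
```

```text
[ 0.4305 -0.137   0.1144]
240 382 [ 0.4417 -0.0939  0.0605]
250 385 [ 0.4146 -0.0773  0.0017]
252 400 [ 0.4339 -0.095   0.0553]
570 385 [ 0.4388 -0.1809  0.0563]
565 395 [ 4.097e-01 -1.983e-01  2.000e-04]
[ 0.4326 -0.1341  0.0914]
335 366 [ 0.4439 -0.1137  0.0271]
346 366 [ 0.4441 -0.1168  0.0276]
347 375 [ 0.4405 -0.1169  0.0256]
346 390 [ 0.4383 -0.117   0.0304]
478 366 [ 0.4441 -0.1533  0.0273]
490 366 [ 0.4448 -0.1565  0.0291]
474 375 [ 0.4429 -0.152   0.0313]
410 410 [ 0.4384 -0.1347  0.0428]
410 350 [ 0.4422 -0.1345  0.0097]
320 430 [ 0.4411 -0.1146  0.0581]
402 420 [ 0.4468 -0.1566  0.0282]
400 410 [ 0.4462 -0.1556  0.0362]
401 400 [ 0.4428 -0.1542  0.042 ]
460 400 [ 0.445  -0.113   0.0313]
460 407 [ 0.4448 -0.1134  0.0254]
427 383 [ 0.4245 -0.1304  0.0393]
427 395 [ 0.4408 -0.1349  0.0406]
427 432 [ 0.4433 -0.1384  0.0079]
```

>>> move_arm:
  motion:
    - [0, 0, 2, 0, 0, 0]
    - [0, 0, 6, 0, 0, 0]
    - [0, 0, 9, 0, 0, 0]
    - [3, -2.2, 9, 0, 0, 0]
    - [6, -4.4, 9, 0, 0, 0]
    - [9, -6.7, 9, 0, 0, 0]
    - [12, -8.9, 9, 0, 0, 0]
    - [15, -11.1, 9, 0, 0, 0]
    - [18.4, -13.6, 9, 0, 0, 0]
    - [18.4, -13.6, 9, 0, 0, 0]

```text
time: 3.38
position: [0.6211, -0.2747, 0.1808]
tcp_rot: [-3.138, -0.002, -0.0]
force: [0.1, 0.0, 0.3]
gripper_width: 0.0348
```

```bash
python3 snap.py wrist c;  python3 snap.py scene c 60,80,310,330
```

```text
3.3833 [ 0.6211 -0.2747  0.1808] [-3.138e+00 -2.000e-03 -0.000e+00] [0.1 0.  0.3] 0.0348
3.4333 [ 0.6181 -0.2727  0.1801] [-3.135e+00  1.000e-03 -1.000e-03] [-0.5  0.6 -0.1] 0.0347
```

View pics/wrist_c.png

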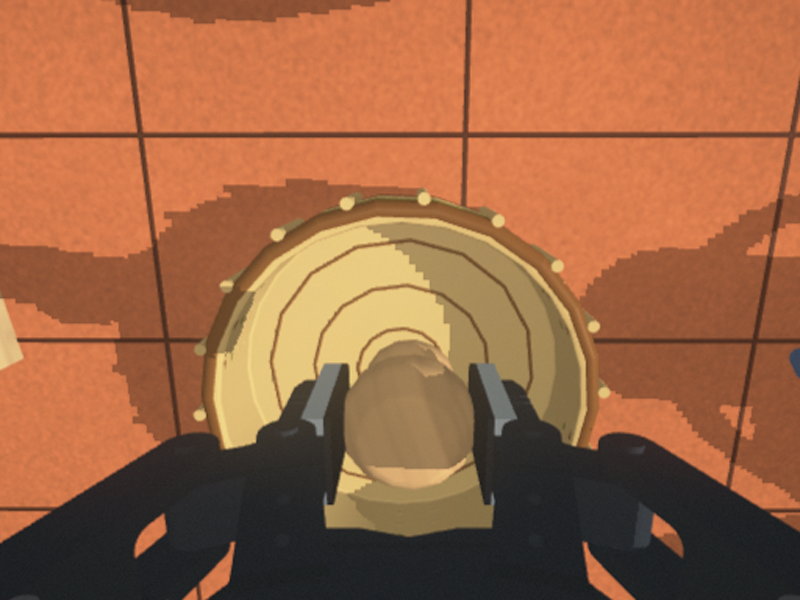

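View pics/scene_c.png

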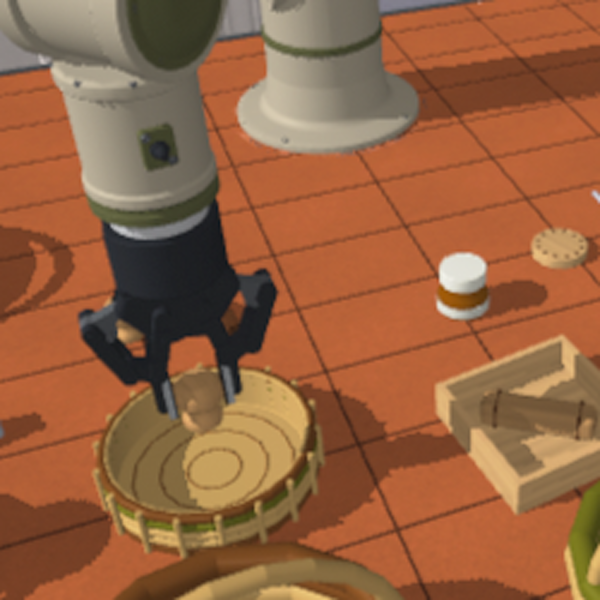

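Knob1 is held upright with its pose in the pads unchanged (410,420), over the handleless basket. Lowering it now.

>>> move_arm:
  motion:
    - [0, 0, -3.5, 0, 0, 0]
    - [0, 0, -6.5, 0, 0, 0]
    - [0, 0, -7.6, 0, 0, 0]
    - [0, 0, -8.0, 0, 0, 0]
    - [0, 0, -8.2, 0, 0, 0]
    - [0, 0, -8.2, 0, 0, 0]

```text
time: 3.98
position: [0.6161, -0.2699, 0.0988]
tcp_rot: [-3.132, 0.002, 0.0]
force: [-0.9, 0.3, 0.3]
gripper_width: 0.035
```

>>> move_arm:
  motion:
    - [0, 0, 0, 0, 0, 0]
    - [0, 0, 0, 0, 0, 0]
    - [0, 0, 0, 0, 0, 0]
    - [0, 0, 0, 0, 0, 0]
    - [0, 0, 2, 0, 0, 0]
    - [0, 0, 6, 0, 0, 0]
    - [0, 0, 10, 0, 0, 0]
  claw: 0.2

```text
time: 4.57
position: [0.6153, -0.2694, 0.1979]
tcp_rot: [-3.131, 0.005, 0.0]
force: [1.2, -0.5, -0.0]
gripper_width: 0.0681
```

>>> move_arm:
  motion:
    - [-4, -0.7, 0, 0, 0, 0]
    - [-8, -1.4, 0, 0, 0, 0]
    - [-12, -2, 0, 0, 0, 0]
    - [-16, -2.7, 0, 0, 0, 0]
    - [-20, -3.4, 0, 0, 0, 0]
    - [-23.7, -4, 0, 0, 0, 0]
    - [-23.7, -4, -3, 0, 0, 0]
    - [-23.7, -4, -6, 0, 0, 0]
    - [-23.7, -4, -7, 0, 0, 0]
    - [-23.7, -4, -7, 0, 0, 0]

```text
time: 5.4
position: [0.3782, -0.3096, 0.1262]
tcp_rot: [-3.13, 0.004, -0.0]
force: [-0.3, -0.2, -0.1]
gripper_width: 0.0683
```

```bash
python3 snap.py wrist d;  python3 snap.py scene d 60,80,310,330
```

```text
5.4 [ 0.3782 -0.3096  0.1262] [-3.13   0.004 -0.   ] [-0.3 -0.2 -0.1] 0.0683
5.45 [ 0.3786 -0.3098  0.1273] [-3.13   0.004 -0.   ] [ 0.5  0.1 -0.2] 0.0682
```

View pics/wrist_d.png

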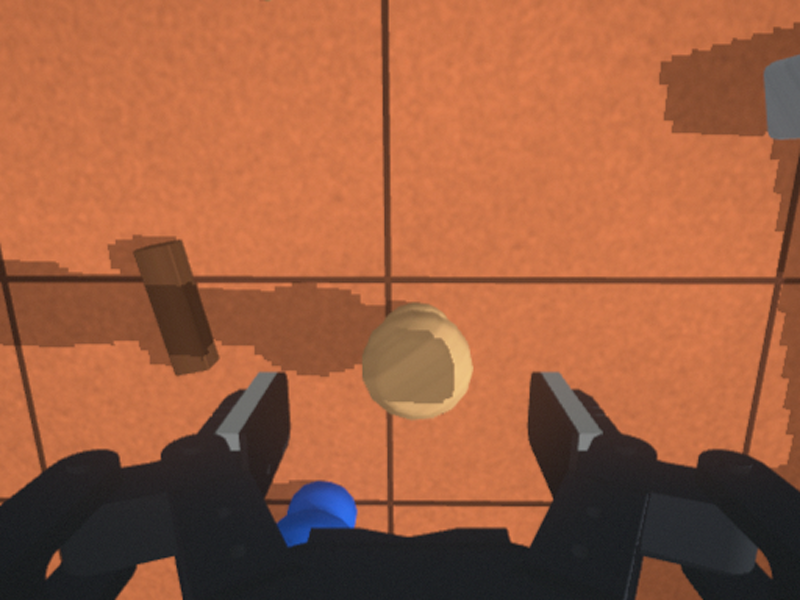

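View pics/scene_d.png

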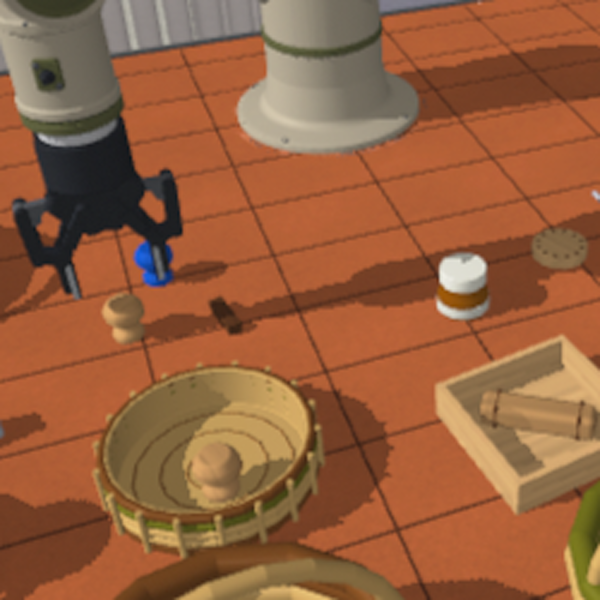

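Knob1 stands upright in the basket (215,470 in the scene crop). Knob2 sits between the pads (417,362) with the blue one clear behind them (320,515).

>>> move_arm:
  motion:
    - [0, -0.2, -2, 0, 0, 0]
    - [0, -0.2, -3.5, 0, 0, 0]
    - [0, -0.2, -4.2, 0, 0, 0]
    - [0, -0.2, -4.2, 0, 0, 0]
    - [0, -0.2, -4.2, 0, 0, 0]

```text
time: 5.92
position: [0.3792, -0.3118, 0.0864]
tcp_rot: [-3.132, 0.002, 0.001]
force: [0.3, -0.2, -0.2]
gripper_width: 0.0688
```

>>> move_arm:
  motion:
    - [0, 0, 0, 0, 0, 0]
    - [0, 0, 0, 0, 0, 0]
    - [0, 0, 0, 0, 0, 0]
    - [0, 0, 0, 0, 0, 0]
    - [0, 0, 0, 0, 0, 0]
    - [0, 0, 0, 0, 0, 0]
  claw: 1

```text
time: 6.42
position: [0.3794, -0.3118, 0.087]
tcp_rot: [-3.132, 0.001, 0.001]
force: [-1.0, 0.6, 11.9]
gripper_width: 0.0352
```

>>> move_arm:
  motion:
    - [0, 0, 3, 0, 0, 0]
    - [0, 0, 7, 0, 0, 0]
    - [0, 0, 10, 0, 0, 0]
    - [4, 0.9, 10, 0, 0, 0]
    - [8, 1.8, 10, 0, 0, 0]
    - [12, 2.7, 10, 0, 0, 0]
    - [16, 3.7, 10, 0, 0, 0]
    - [17.9, 4.1, 10, 0, 0, 0]
    - [17.9, 4.1, 10, 0, 0, 0]

```text
time: 7.17
position: [0.5634, -0.2677, 0.1858]
tcp_rot: [-3.132, -0.001, 0.008]
force: [0.7, 0.5, -0.6]
gripper_width: 0.0351
```

```bash
python3 snap.py wrist e
```

```text
7.1667 [ 0.5634 -0.2677  0.1858] [-3.132e+00 -1.000e-03  8.000e-03] [ 0.7  0.5 -0.6] 0.0351
```

View pics/wrist_e.png

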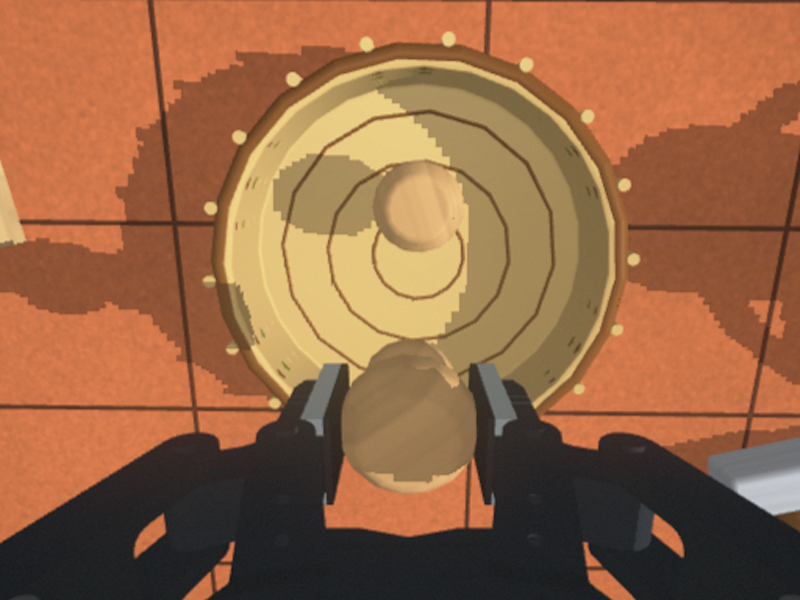

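Knob1 is upright at (420,205). Knob2 is held upright over the near half of the floor, so I'm lowering it.

>>> move_arm:
  motion:
    - [0, 0, -3.5, 0, 0, 0]
    - [0, 0, -7, 0, 0, 0]
    - [0, 0, -8.4, 0, 0, 0]
    - [0, 0, -9, 0, 0, 0]
    - [0, 0, -9.2, 0, 0, 0]
    - [0, 0, -9.2, 0, 0, 0]

```text
time: 7.72
position: [0.5574, -0.2715, 0.0944]
tcp_rot: [-3.132, 0.002, -0.0]
force: [0.1, 0.7, -0.3]
gripper_width: 0.0352
```

>>> move_arm:
  motion:
    - [0, 0, 0, 0, 0, 0]
    - [0, 0, 0, 0, 0, 0]
    - [0, 0, 0, 0, 0, 0]
    - [0, 0, 0, 0, 0, 0]
    - [0, 0, 2, 0, 0, 0]
    - [0, 0, 6, 0, 0, 0]
    - [0, 0, 10, 0, 0, 0]
    - [0, 0, 12, 0, 0, 0]
  claw: 0.25

```text
time: 8.38
position: [0.5587, -0.2716, 0.218]
tcp_rot: [-3.133, -0.001, 0.0]
force: [0.3, -0.6, -0.2]
gripper_width: 0.0639
```

```bash
python3 snap.py wrist f
```

```text
8.3833 [ 0.5587 -0.2716  0.218 ] [-3.133e+00 -1.000e-03  0.000e+00] [ 0.3 -0.6 -0.2] 0.0639
```

View pics/wrist_f.png

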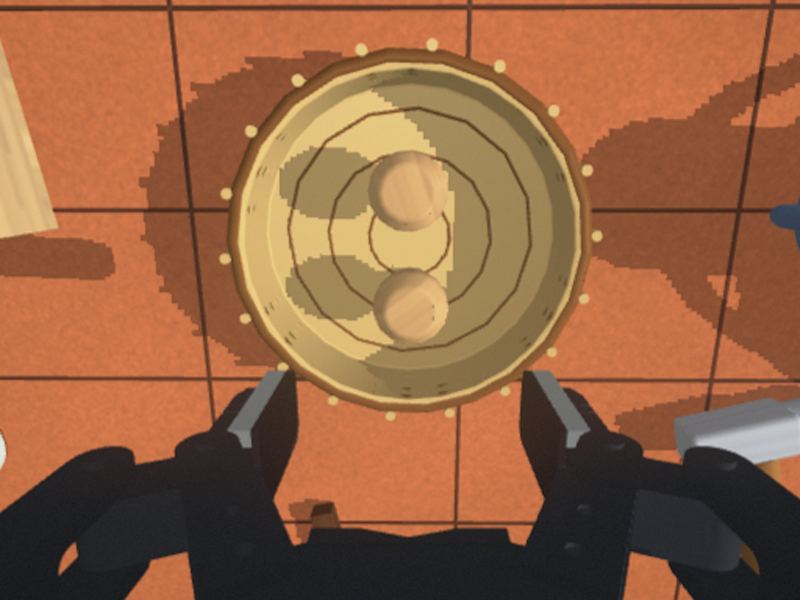

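Both knobs stand upright in the basket, at (410,190) and (410,305). Next is grip1.

>>> move_arm:
  motion:
    - [-1.1, 3.9, 0, 0, 0, 6.4]
    - [-2.2, 7.7, 0, 0, 0, 12.9]
    - [-3.4, 11.6, 0, 0, 0, 19.3]
    - [-4.5, 15.5, 0, 0, 0, 25.7]
    - [-5.6, 19.3, 0, 0, 0, 32.1]
    - [-6.7, 23.2, 0, 0, 0, 38.6]
    - [-7.8, 27.1, 0, 0, 0, 45]
    - [-9, 31, 0, 0, 0, 51.4]
    - [-10.1, 34.8, 0, 0, 0, 57.8]
    - [-11.2, 38.7, 0, 0, 0, 64.3]
  claw: 0.2

```text
time: 9.27
position: [0.4452, 0.1179, 0.2141]
tcp_rot: [-3.132, 0.002, 1.128]
force: [1.0, 0.2, 0.5]
gripper_width: 0.0682
```

>>> move_arm:
  motion:
    - [-1.1, 3.9, 0, 0, 0, 6.4]
    - [-2.2, 7.7, 0, 0, 0, 12.9]
    - [-3.4, 11.6, 0, 0, 0, 19.3]
    - [-4.5, 15.5, 0, 0, 0, 25.7]
    - [-5.6, 19.3, 0, 0, 0, 32.1]
    - [-5.6, 19.3, -3, 0, 0, 32.1]
    - [-5.6, 19.3, -6, 0, 0, 32.1]
    - [-5.6, 19.3, -8, 0, 0, 32.1]
    - [-5.6, 19.3, -8, 0, 0, 32.1]

```text
time: 10.02
position: [0.3888, 0.3089, 0.1309]
tcp_rot: [-3.128, 0.005, 1.684]
force: [-0.4, -0.4, -1.1]
gripper_width: 0.0686
```

```bash
python3 snap.py wrist g
```

```text
10.0167 [0.3888 0.3089 0.1309] [-3.128  0.005  1.684] [-0.4 -0.4 -1.1] 0.0686
```

View pics/wrist_g.png

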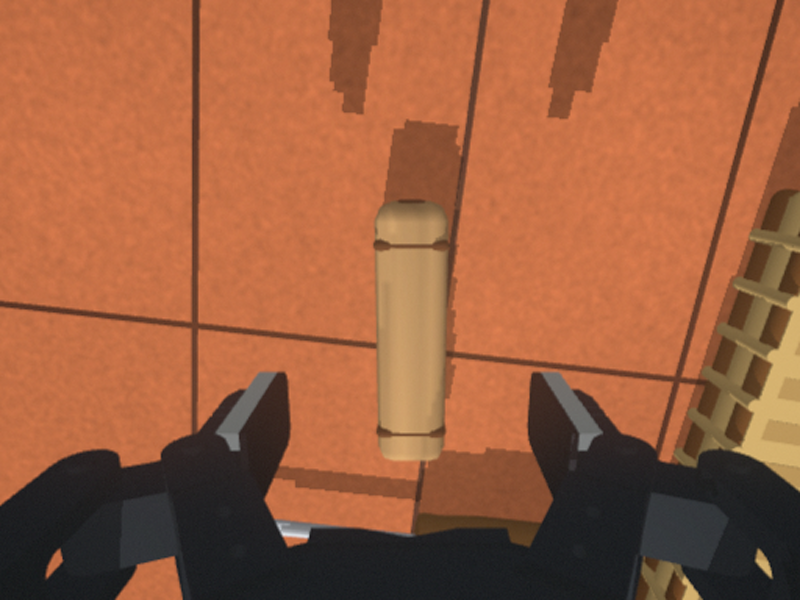

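Grip1 is aligned between the pads (410,330). I'll check its centre from this view.

```bash
cat > meas.py <<'E'
import sys
from h import *
f,x,y,r,z0,z1=sys.argv[1],*map(float,sys.argv[2:7])
t=pickle.load(open(f,'rb'));p,d,m=t[:3];W=world(d,m)
s=(d>0)&(np.hypot(W[...,0]-x,W[...,1]-y)<r)&(W[...,2]>z0)&(W[...,2]<z1)
q=W[s];c,sz,a=cv2.minAreaRect((q[:,:2]*1000).astype(np.float32))
print(s.sum(),np.round(c,1),np.round(sz,1),round(a,1),'zmed',np.median(q[:,2]).round(4),np.percentile(q[:,2],[2,98]).round(4))
E
python3 meas.py wrist_g.pkl .39 .309 .065 .015 .035
```

```text
7283 [388.3 310.8] [26.4 99.4] 6.3 zmed 0.0245 [0.0193 0.026 ]
```

>>> move_arm:
  motion:
    - [0, 0.2, -3, 0, 0, 0]
    - [0, 0.2, -4.8, 0, 0, 0]
    - [0, 0.2, -5.6, 0, 0, 0]
    - [0, 0.2, -5.6, 0, 0, 0]
    - [0, 0.2, -5.6, 0, 0, 0]
    - [0, 0.2, -5.6, 0, 0, 0]

```text
time: 10.57
position: [0.3905, 0.3114, 0.0792]
tcp_rot: [-3.133, 0.002, 1.683]
force: [0.1, 0.3, 0.0]
gripper_width: 0.0682
```

>>> move_arm:
  motion:
    - [0, 0, 0, 0, 0, 0]
    - [0, 0, 0, 0, 0, 0]
    - [0, 0, 0, 0, 0, 0]
    - [0, 0, 0, 0, 0, 0]
    - [0, 0, 0, 0, 0, 0]
    - [0, 0, 0, 0, 0, 0]
    - [0, 0, 0, 0, 0, 0]
  claw: 1

```text
time: 11.15
position: [0.3901, 0.3114, 0.0786]
tcp_rot: [-3.132, 0.002, 1.683]
force: [-0.1, 0.4, 10.7]
gripper_width: 0.0243
```

>>> move_arm:
  motion:
    - [0, 0, 3, 0, 0, 0]
    - [0, 0, 7, 0, 0, 0]
    - [2, -0.4, 10, 0, 0, 0]
    - [6, -1.1, 10, 0, 0, -3]
    - [10, -1.8, 10, 0, 0, -6]
    - [14, -2.5, 10, 0, 0, -9.4]
    - [18, -3.2, 10, 0, 0, -9.4]
    - [21, -3.7, 10, 0, 0, -9.4]
    - [23.1, -4.1, 10, 0, 0, -9.4]
    - [23.1, -4.1, 10, 0, 0, -9.4]

```text
time: 11.98
position: [0.6257, 0.2678, 0.1779]
tcp_rot: [-3.135, 0.003, 1.515]
force: [1.1, -1.1, -0.6]
gripper_width: 0.0245
```

```bash
python3 snap.py wrist h;python3 snap.py scene h 260,80,510,260
```

```text
11.9833 [0.6257 0.2678 0.1779] [-3.135e+00  3.000e-03  1.515e+00] [ 1.1 -1.1 -0.6] 0.0245
12.0333 [0.623  0.2687 0.1776] [-3.133e+00  3.000e-03  1.516e+00] [-0.3  0.5 -1.6] 0.0247
```

View pics/wrist_h.png

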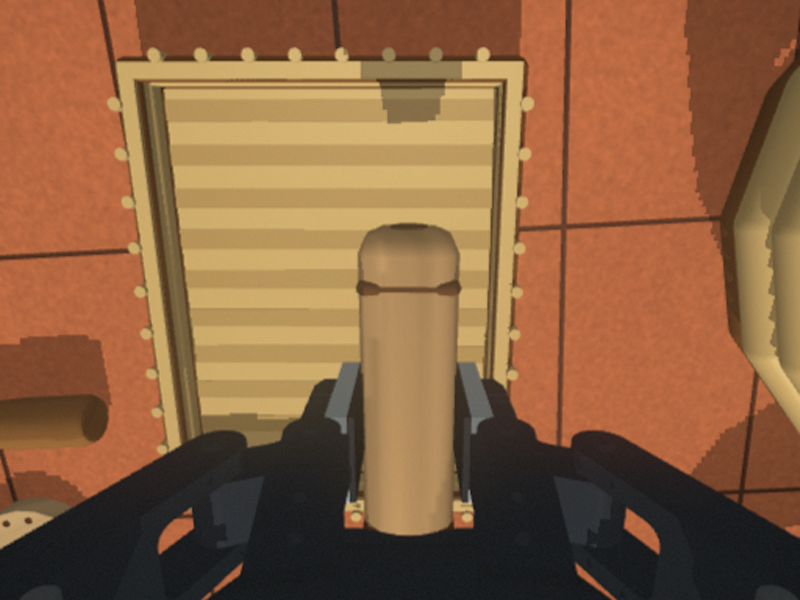

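View pics/scene_h.png

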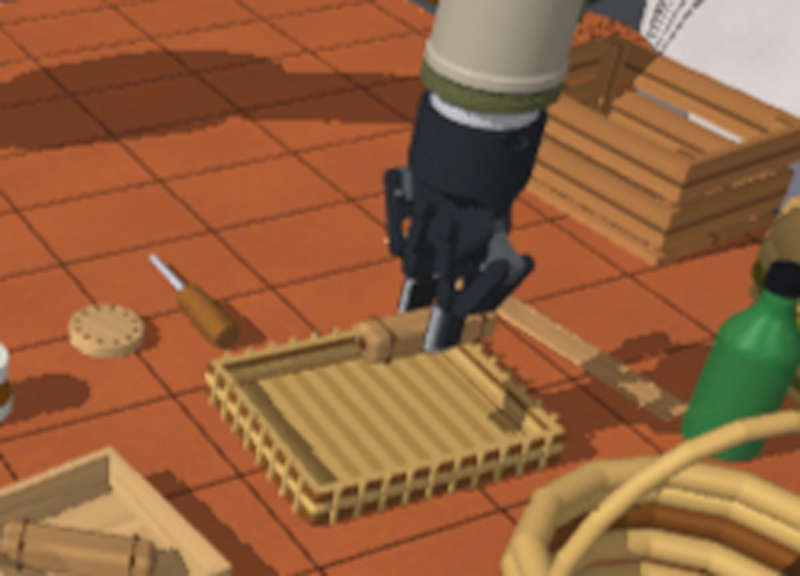

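The grip is held level and roughly parallel to the tray sides (left rim at 145,300, right rim at 515,300). I'll measure the rims in this view against the target slot.

```bash
python3 - <<'E'
from h import *
p,d,m,s=pickle.load(open('wrist_h.pkl','rb'));W=world(d,m)
for y in (.29,.30,.32,.34):
    q=W[(d>0)&(abs(W[...,1]-y)<.004)&(W[...,2]>.024)&(W[...,2]<.036)]
    x=q[:,0];print(y,[ (np.percentile(k,[2,98]).round(4)) for k in (x[x<.57],x[x>.64]) if len(k)])
q=W[(d>0)&(abs(W[...,0]-.6)<.03)&(W[...,2]>.024)&(W[...,2]<.036)&(W[...,1]>.35)];print(np.percentile(q[:,1],[2,98]))
q=W[(d>0)&(abs(W[...,0]-.6)<.03)&(abs(W[...,1]-.31)<.015)&(W[...,2]<.02)];print('floor',np.median(q[:,2]))
t=(d>0)&(W[...,2]>.08)&(W[...,2]<.14)&(abs(W[...,0]-.623)<.013)&(W[...,1]>.28);q=W[t];
for y in (.29,.30,.31):
    k=q[abs(q[:,1]-y)<.003];print(y,np.percentile(k[:,0],[2,98]),np.percentile(k[:,2],[50,95]))
print(q[:,1].max())
E
```

```text
0.29 [array([0.5096, 0.5198]), array([0.6642, 0.6734])]
0.3 [array([0.511 , 0.5202]), array([0.6649, 0.6743])]
0.32 [array([0.5111, 0.5216]), array([0.6659, 0.6747])]
0.34 [array([0.5119, 0.5224]), array([0.667, 0.676])]
[0.36460255 0.37603111]
floor 0.007080027785089871
0.29 [0.6143122  0.63556466] [0.12378384 0.12489274]
0.3 [0.61507778 0.63550125] [0.12385743 0.12498449]
0.31 [0.6155181  0.63558801] [0.12353013 0.12478769]
0.3171552544851713
```

>>> move_arm:
  motion:
    - [0, 0, -3.5, 0, 0, 0]
    - [0, 0, -7, 0, 0, 0]
    - [0, 0, -8.6, 0, 0, 0]
    - [0, 0, -9, 0, 0, 0]
    - [0, 0, -9.2, 0, 0, 0]
    - [0, 0, -9.2, 0, 0, 0]

```text
time: 12.58
position: [0.6203, 0.2709, 0.0861]
tcp_rot: [-3.131, 0.002, 1.52]
force: [1.1, 0.5, -1.6]
gripper_width: 0.0246
```

>>> move_arm:
  motion:
    - [0, 0, 0, 0, 0, 0]
    - [0, 0, 0, 0, 0, 0]
    - [0, 0, 0, 0, 0, 0]
    - [0, 0, 2, 0, 0, 0]
    - [0, 0, 6, 0, 0, 0]
    - [0, 0, 10, 0, 0, 0]
    - [0, 0, 12, 0, 0, 0]
  claw: 0.52

```text
time: 13.17
position: [0.6224, 0.2705, 0.2108]
tcp_rot: [-3.136, -0.0, 1.519]
force: [0.1, -0.1, 0.0]
gripper_width: 0.0408
```

```bash
python3 snap.py wrist i; python3 meas.py wrist_i.pkl .621 .27 .065 .02 .036
```

```text
13.1667 [0.6224 0.2705 0.2108] [-3.136 -0.     1.519] [ 0.1 -0.1  0. ] 0.0408
5244 [640.9 269.8] [98.6 66.8] 86.9 zmed 0.0305 [0.0252 0.0327]
```

View pics/wrist_i.png

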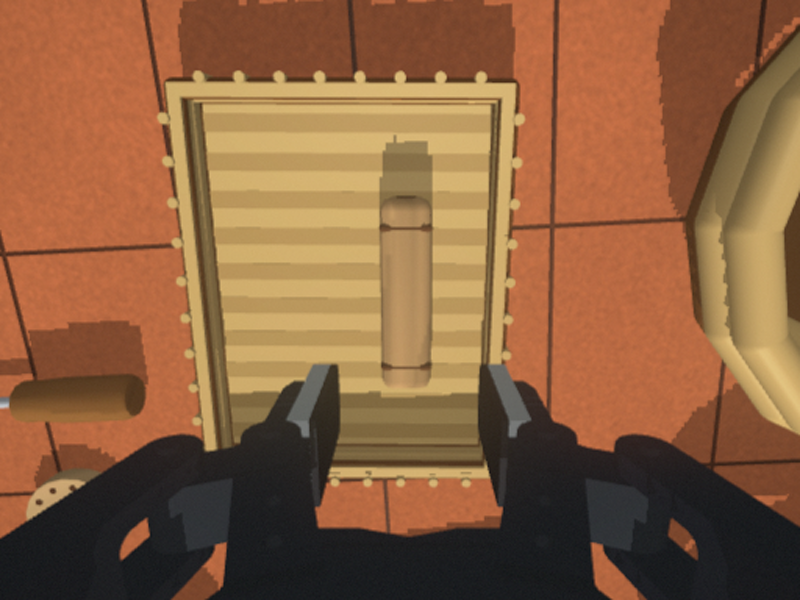

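Grip1 lies flat along the tray (405,290), well clear of the walls. Next is grip2 in the box.

>>> move_arm:
  motion:
    - [0.3, -3.9, 0, 0, 0, -4.4]
    - [0.7, -7.8, 0, 0, 0, -8.8]
    - [1, -11.6, 0, 0, 0, -13.2]
    - [1.3, -15.5, 0, 0, 0, -17.6]
    - [1.7, -19.4, 0, 0, 0, -22]
    - [2, -23.3, 0, 0, 0, -26.4]
    - [2.3, -27.1, 0, 0, 0, -30.7]
    - [2.3, -27.1, -3, 0, 0, -30.7]
    - [2.3, -27.1, -6, 0, 0, -30.7]
    - [2.3, -27.1, -6, 0, 0, -30.7]
  claw: 0.25

```text
time: 14.05
position: [0.6419, -0.0012, 0.1418]
tcp_rot: [-3.127, 0.006, 0.982]
force: [-1.0, 0.6, 0.2]
gripper_width: 0.0641
```

```bash
python3 snap.py wrist j; python3 meas.py wrist_j.pkl .643 -.001 .057 .02 .04
```

```text
14.05 [ 0.6419 -0.0012  0.1418] [-3.127  0.006  0.982] [-1.   0.6  0.2] 0.0641
7272 [629.8   9.4] [99.2 58.9] 55.7 zmed 0.0304 [0.0244 0.0321]
```

View pics/wrist_j.png

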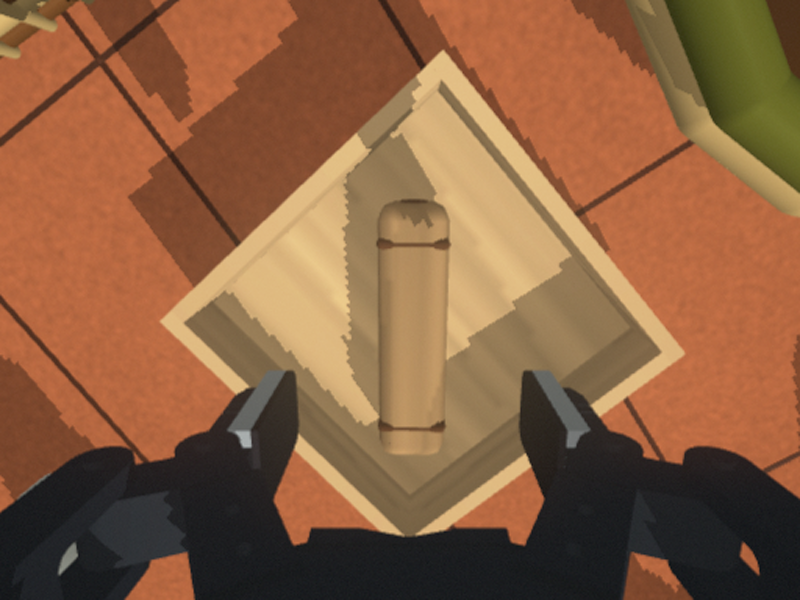

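Grip2 is aligned with the pads (412,330), and there is room in the corners for the fingers.

>>> move_arm:
  motion:
    - [0, 0, -3, 0, 0, 0]
    - [0, 0, -5.2, 0, 0, 0]
    - [0, 0, -6, 0, 0, 0]
    - [0, 0, -6, 0, 0, 0]
    - [0, 0, -6, 0, 0, 0]

```text
time: 14.52
position: [0.6446, -0.0004, 0.0871]
tcp_rot: [-3.132, 0.002, 0.984]
force: [-0.2, -0.1, 0.1]
gripper_width: 0.0639
```

>>> move_arm:
  motion:
    - [0, 0, 0, 0, 0, 0]
    - [0, 0, 0, 0, 0, 0]
    - [0, 0, 0, 0, 0, 0]
    - [0, 0, 0, 0, 0, 0]
    - [0, 0, 0, 0, 0, 0]
    - [0, 0, 0, 0, 0, 0]
  claw: 1

```text
time: 15.02
position: [0.6446, -0.0006, 0.0873]
tcp_rot: [-3.133, 0.001, 0.983]
force: [-2.2, 0.5, 8.9]
gripper_width: 0.0242
```

>>> move_arm:
  motion:
    - [0, 0, 3, 0, 0, 0]
    - [0, 0, 7, 0, 0, 0]
    - [0, 0, 10, 0, 0, 0]
    - [-1.2, 3.9, 10, 0, 0, 4.4]
    - [-2.4, 7.8, 10, 0, 0, 8.8]
    - [-3.6, 11.7, 10, 0, 0, 13.2]
    - [-4.8, 15.6, 10, 0, 0, 17.6]
    - [-6, 19.5, 10, 0, 0, 22]
    - [-7.2, 23.4, 10, 0, 0, 26.4]
    - [-8.4, 27.3, 10, 0, 0, 30.7]

```text
time: 15.85
position: [0.5592, 0.274, 0.1865]
tcp_rot: [-3.132, 0.002, 1.523]
force: [1.0, -0.4, 0.0]
gripper_width: 0.0245
```

>>> move_arm:
  motion:
    - [0, 0, 0, 0, 0, 0]
    - [0, 0, 0, 0, 0, 0]

```text
time: 16.02
position: [0.5588, 0.2756, 0.1862]
tcp_rot: [-3.131, 0.001, 1.525]
force: [0.5, -1.1, -0.7]
gripper_width: 0.0247
```

```bash
python3 snap.py wrist k
```

```text
16.0167 [0.5588 0.2756 0.1862] [-3.131e+00  1.000e-03  1.525e+00] [ 0.5 -1.1 -0.7] 0.0247
```

View pics/wrist_k.png

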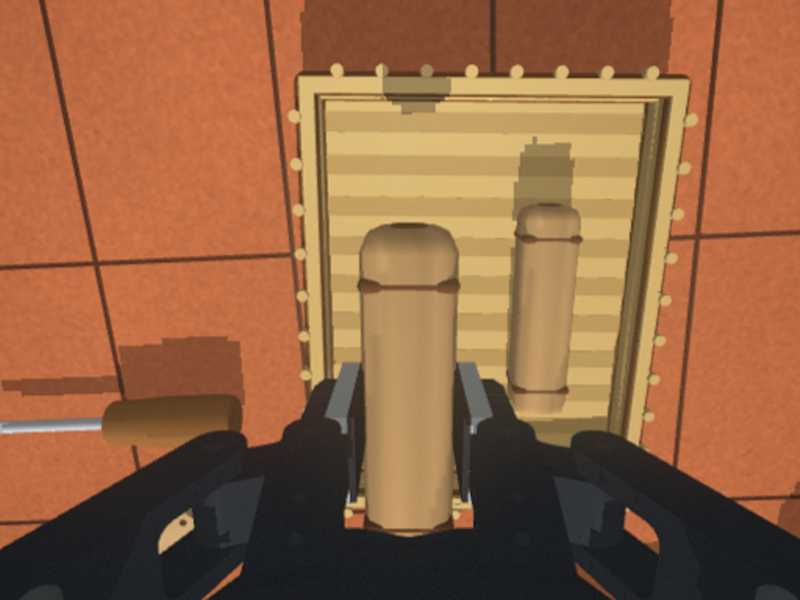

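Grip2 is held level and parallel to grip1 (545,310). The lateral gap is good.

>>> move_arm:
  motion:
    - [0.2, -0.2, -3.5, 0, 0, 0]
    - [0.2, -0.2, -7, 0, 0, 0]
    - [0.2, -0.2, -9, 0, 0, 0]
    - [0.2, -0.2, -9.6, 0, 0, 0]
    - [0.2, -0.2, -9.8, 0, 0, 0]
    - [0.2, -0.2, -9.8, 0, 0, 0]

```text
time: 16.57
position: [0.5627, 0.2685, 0.0881]
tcp_rot: [-3.132, 0.003, 1.516]
force: [-0.6, -0.2, -0.8]
gripper_width: 0.0248
```

>>> move_arm:
  motion:
    - [0, 0, 0, 0, 0, 0]
    - [0, 0, 0, 0, 0, 0]
    - [0, 0, 0, 0, 0, 0]
    - [0, 0, 2, 0, 0, 0]
    - [0, 0, 6, 0, 0, 0]
    - [0, 0, 10, 0, 0, 0]
    - [0, 0, 12, 0, 0, 0]
  claw: 0.54

```text
time: 17.15
position: [0.5633, 0.2705, 0.2123]
tcp_rot: [-3.136, -0.0, 1.519]
force: [0.7, 0.6, 0.5]
gripper_width: 0.0393
```

```bash
python3 snap.py wrist l; python3 snap.py scene l 260,80,510,260
```

```text
17.15 [0.5633 0.2705 0.2123] [-3.136 -0.     1.519] [0.7 0.6 0.5] 0.0393
17.2 [0.5642 0.2709 0.2149] [-3.139e+00 -2.000e-03  1.518e+00] [1.3 1.3 1.8] 0.0394
```

View pics/wrist_l.png

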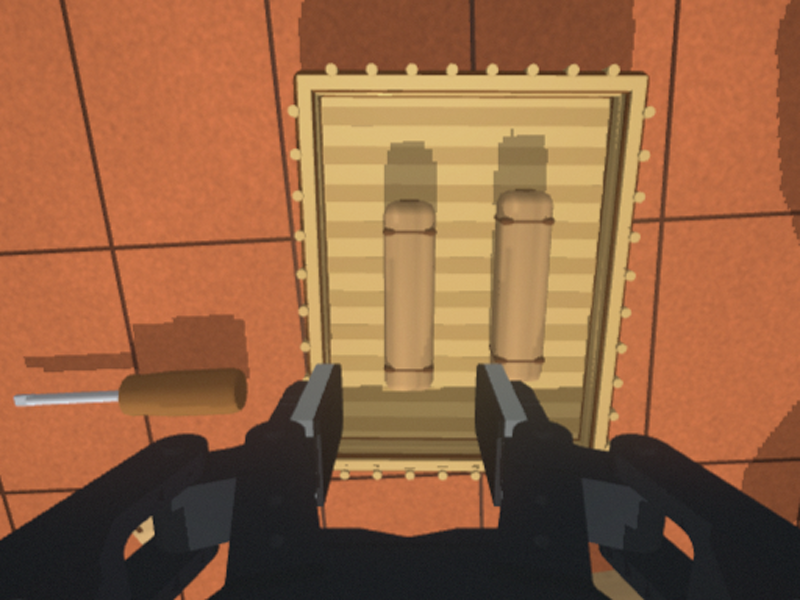

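View pics/scene_l.png

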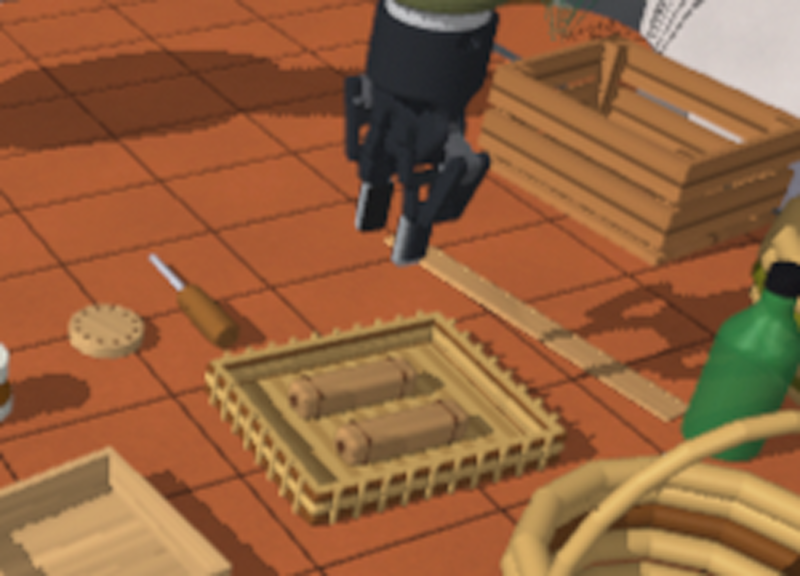

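Both grips lie flat, parallel and side by side in the tray (410,295 and 522,285), and the box is empty. Next is the base.

>>> move_arm:
  motion:
    - [-3, -2.7, 0, 0, 0, 3]
    - [-6, -5.4, 0, 0, 0, 6]
    - [-9, -8.1, 0, 0, 0, 9]
    - [-12, -10.9, 0, 0, 0, 10.7]
    - [-14.8, -13.4, 0, 0, 0, 10.7]
    - [-14.8, -13.4, -3, 0, 0, 10.7]
    - [-14.8, -13.4, -6, 0, 0, 10.7]
    - [-14.8, -13.4, -9, 0, 0, 10.7]
    - [-14.8, -13.4, -9, 0, 0, 10.7]
    - [-14.8, -13.4, -9, 0, 0, 10.7]
  claw: 0.05

```text
time: 18.08
position: [0.4133, 0.1358, 0.1169]
tcp_rot: [-3.127, 0.003, 1.706]
force: [-0.5, -0.2, 0.1]
gripper_width: 0.0812
```

```bash
python3 snap.py wrist n; python3 meas.py wrist_n.pkl .413 .136 .04 .006 .02; python3 -c "
from station import sense
print(sense()['q'].round(3))"
```

```text
18.0833 [0.4133 0.1358 0.1169] [-3.127e+00  3.000e-03  1.706e+00] [-0.5 -0.2  0.1] 0.0812
8467 [411.7 136.3] [59.1 59.3] 12.4 zmed 0.0129 [0.0113 0.0142]
[-0.476  0.621  0.041  2.389 -0.17   0.146 -0.139]
```

View pics/wrist_n.png

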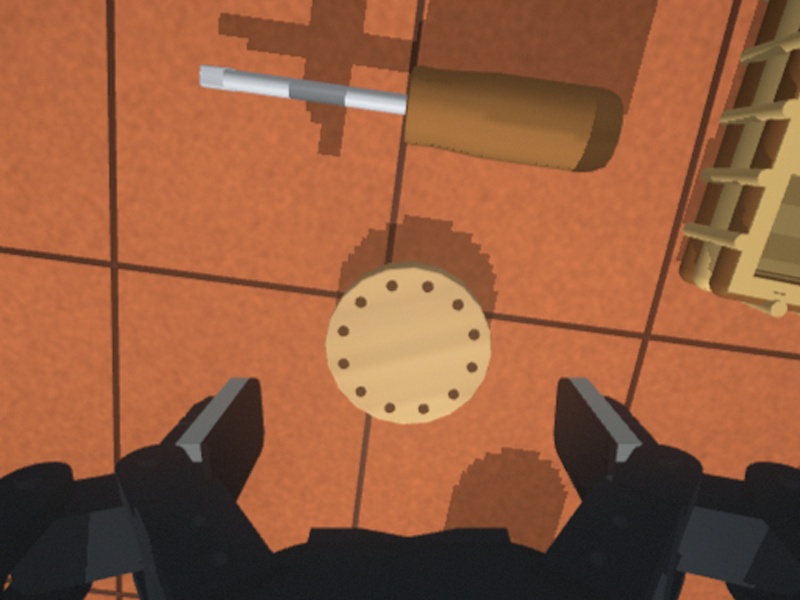

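The base is centred between the pads (408,345) and the screwdriver is clear at (510,115). I'm descending in small steps because joint 6 is near its lower limit.

>>> move_arm:
  motion:
    - [-0.1, 0, -1.5, 0, 0, 0]
    - [-0.1, 0, -3, 0, 0, 0]
    - [-0.1, 0, -4, 0, 0, 0]
    - [-0.1, 0, -4.5, 0, 0, 0]
    - [-0.1, 0, -4.5, 0, 0, 0]
    - [-0.1, 0, -4.5, 0, 0, 0]
    - [-0.1, 0, -4.5, 0, 0, 0]

```text
time: 18.72
position: [0.4186, 0.1387, 0.0793]
tcp_rot: [-3.124, 0.003, 1.717]
force: [0.3, 0.3, 0.0]
gripper_width: 0.0812
```

```bash
python3 snap.py wrist o; python3 -c "
from station import sense
s=sense();print(s['q'].round(3),s['position'])
from h import *
p,d,m,s=pickle.load(open('wrist_o.pkl','rb'));W=world(d,m)
for k in (-1,1):
    t=(d>0)&(W[...,2]>.003)&(W[...,2]<.06)&(abs(W[...,1]-.136-.006*k)<.02)&(abs((W[...,0]-.412)*k-.046)<.01);print(t.sum(),np.percentile(W[t][:,2],[1,3,10,50]),W[t].mean(0))
"
```

```text
18.7167 [0.4186 0.1387 0.0793] [-3.124e+00  3.000e-03  1.717e+00] [0.3 0.3 0. ] 0.0812
[-0.541  0.717  0.138  2.392 -1.044  0.108  0.74 ] [0.41850198 0.13878003 0.07943631]
1171 [0.02494722 0.02643557 0.030058   0.04488248] [0.37125359 0.14073414 0.04429405]
2765 [0.01951458 0.02115729 0.02552761 0.04168635] [0.45907723 0.14874843 0.04102335]
```

View pics/wrist_o.png

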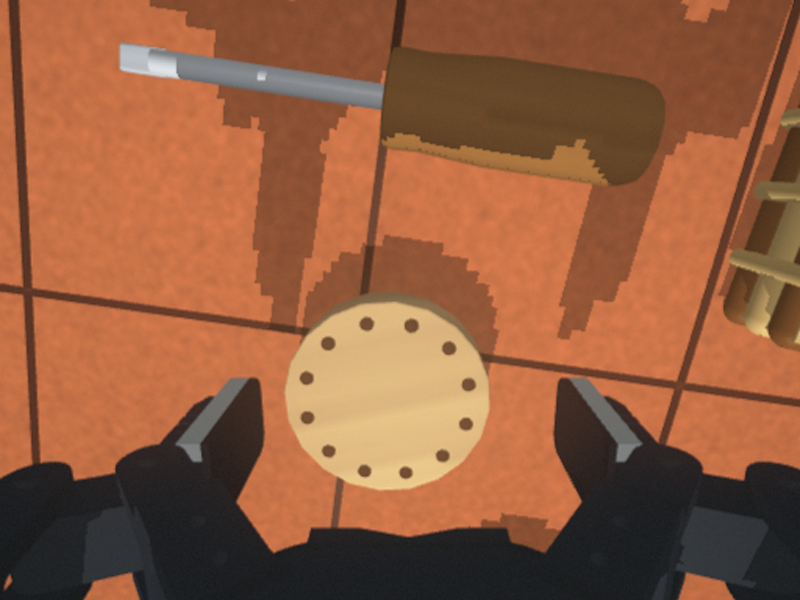

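Joint 6 hit its lower stop (q6≈0.108) and the tool was pushed outward, so this vertical pose is out of reach at that height. I'll back up and turn the jaws tangential. Then I'll lean the tool a few degrees about the jaw axis, which keeps the disc flat and gives joint 6 room.

>>> move_arm:
  motion:
    - [0, 0, 3, 0, 0, 0]
    - [1, 0, 7, 0, 0, 0]
    - [3, 0, 8, 0, 0, 7]
    - [3, 0, 8, 0, 0, 14]
    - [3, 0, 8, 0, 0, 21]
    - [3, 0, 8, 0, 0, 28]
    - [3, 0, 8, 0, 0, 35]
    - [3, 0, 8, 0, 0, 42]
    - [3, 0, 8, 0, 0, 49]
    - [3, 0, 8, 0, 0, 56]
  claw: 0.08

```text
time: 19.6
position: [0.4479, 0.1384, 0.1596]
tcp_rot: [-3.125, 0.004, 2.682]
force: [0.4, -0.6, 0.4]
gripper_width: 0.0786
```

```bash
python3 -c "
from station import sense
s=sense();print(s['q'].round(3),s['position'],s['tcp_rot'])"
```

```text
[-0.645  0.571  0.312  2.308 -0.487  0.33   1.197] [0.44790038 0.13837145 0.15959615] [-3.12531549  0.00442422  2.68209879]
```

>>> move_arm:
  motion:
    - [0, 0, 0, 0, 0, 7]
    - [0, 0, 0, 0, 0, 14]
    - [0, 0, 0, 0, 0, 21]
    - [0, 0, 0, 0, 0, 28]
    - [0, 0, 0, 0, 0, 34]
    - [0, 0, 0, 0, 0, 34]

```text
time: 20.1
position: [0.4479, 0.138, 0.1596]
tcp_rot: [-3.124, 0.006, -3.008]
force: [-0.4, 1.5, -0.9]
gripper_width: 0.0789
```

>>> move_arm:
  motion:
    - [0, 0, 0, -0.6, 4, 0]
    - [0, 0, 0, -1.1, 7.9, 0]
    - [-2.3, 0, -1, -1.1, 7.9, 0]
    - [-2.3, 0, -3, -1.1, 7.9, 0]
    - [-2.3, 0, -4, -1.1, 7.9, 0]
    - [-2.3, 0, -4, -1.1, 7.9, 0]

```text
time: 20.6
position: [0.4247, 0.138, 0.1173]
tcp_rot: [-3.121, -0.136, -3.012]
force: [-0.4, -0.1, 0.1]
gripper_width: 0.0785
```

```bash
python3 snap.py wrist q; python3 snap.py scene q 210,80,460,260; python3 meas.py wrist_q.pkl .413 .136 .04 .006 .02; python3 -c "
from station import sense
s=sense();print(s['q'].round(3),s['position'],s['tcp_rot'])
from h import R
print(R.from_euler('xyz',s['tcp_rot']).as_matrix().round(3))"
```

```text
20.6 [0.4247 0.138  0.1173] [-3.121 -0.136 -3.012] [-0.4 -0.1  0.1] 0.0785
20.65 [0.425  0.1379 0.1179] [-3.121 -0.136 -3.011] [ 0.2  0.  -0.7] 0.0785
8474 [411.3 135.8] [59.3 59. ] 84.2 zmed 0.0129 [0.0115 0.0142]
[-0.517  0.646  0.127  2.298 -0.278  0.35   1.562] [0.42525392 0.13789968 0.11837365] [-3.12138537 -0.1350354  -3.00988739]
[[-0.982 -0.134 -0.131]
 [-0.13   0.991 -0.038]
 [ 0.135 -0.02  -0.991]]
```

View pics/wrist_q.png

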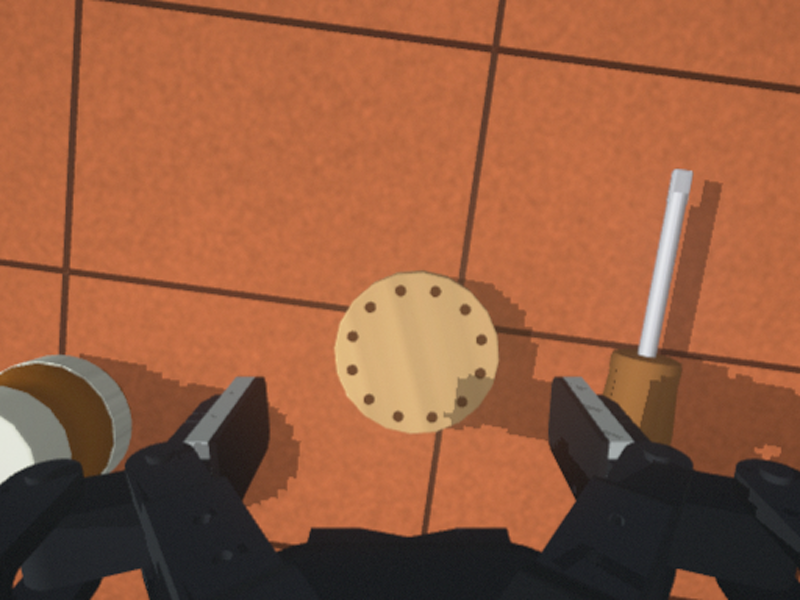

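View pics/scene_q.png

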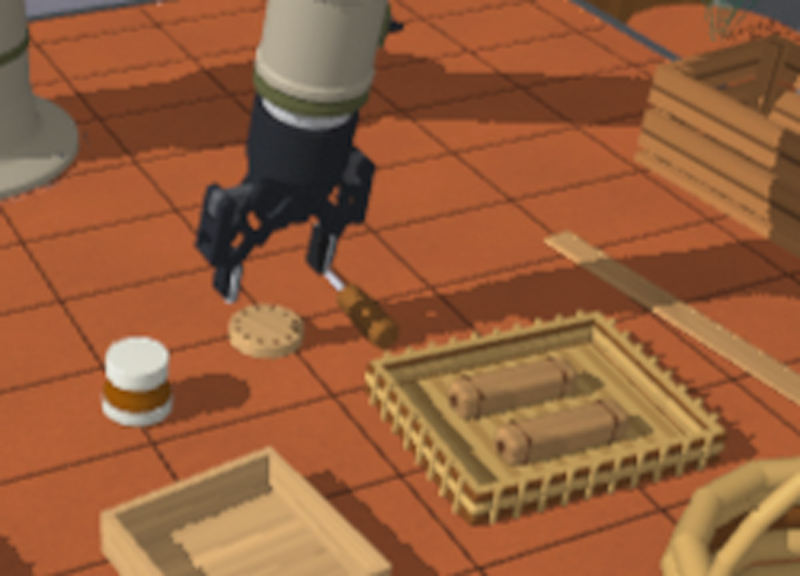

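The base is centred between the pads (416,352) and q6 now has margin. The pads clear the screwdriver (640,380) and the jar (50,440).

>>> move_arm:
  motion:
    - [-0.5, 0, -2, 1.1, 0, 0]
    - [-0.5, 0, -3.5, 1.1, 0, 0]
    - [-0.5, 0, -4.5, 1.1, 0, 0]
    - [-0.5, 0, -4.9, 1.1, 0, 0]
    - [-0.5, 0, -4.9, 1.1, 0, 0]
    - [-0.5, 0, -4.9, 1.1, 0, 0]
  claw: 0.15

```text
time: 21.2
position: [0.4202, 0.138, 0.0694]
tcp_rot: [-3.141, -0.132, -3.004]
force: [0.1, 0.1, 0.2]
gripper_width: 0.0728
```

```bash
python3 snap.py wrist r; python3 -c "
from station import sense
s=sense();print(s['q'].round(3),s['position'],s['tcp_rot'])
from h import *
p,d,m,s=pickle.load(open('wrist_r.pkl','rb'));W=world(d,m)
for k in (-1,1):
    t=(d>0)&(W[...,2]>.003)&(W[...,2]<.06)&(abs(W[...,0]-.412)<.03)&(abs((W[...,1]-.136)*k-.042)<.008);print(t.sum(),np.percentile(W[t][:,2],[1,3,10,50]),W[t].mean(0))
"
```

```text
21.2 [0.4202 0.138  0.0694] [-3.141 -0.132 -3.004] [0.1 0.1 0.2] 0.0728
[-0.455  0.74   0.045  2.323 -0.312  0.217  1.597] [0.42022757 0.13798964 0.06960094] [-3.14076341 -0.13184254 -3.00429144]
4480 [0.00856697 0.01178325 0.01796218 0.04208137] [0.416489   0.09488786 0.04070709]
4278 [0.0084067  0.01145452 0.01752472 0.04036037] [0.40482872 0.1762008  0.03965109]
```

View pics/wrist_r.png

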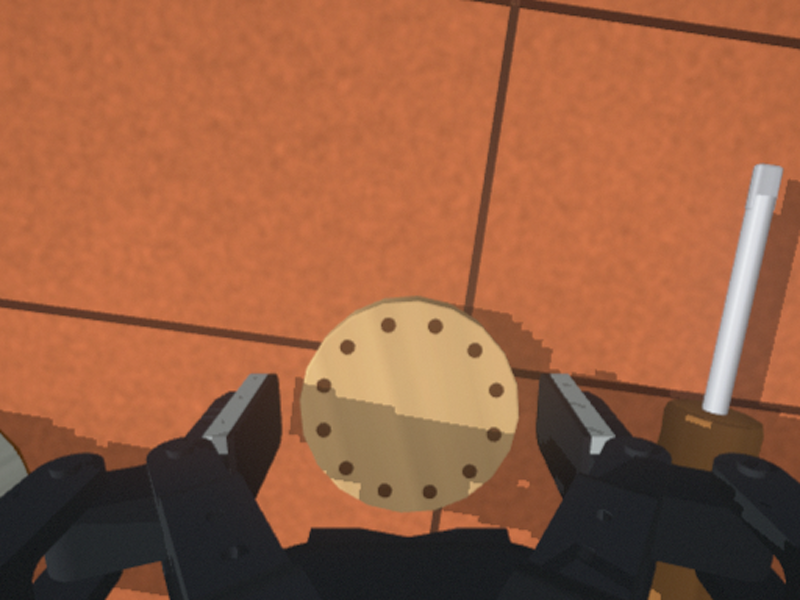

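The tips stand about 8 mm above the table with the disc between them (410,405). I'm lowering a little more and closing.

>>> move_arm:
  motion:
    - [0, 0, -0.2, 0, 0, 0]
    - [0, 0, -0.35, 0, 0, 0]
    - [0, 0, -0.35, 0, 0, 0]

```text
time: 21.5
position: [0.42, 0.138, 0.0657]
tcp_rot: [-3.141, -0.132, -3.004]
force: [0.7, -0.3, 0.3]
gripper_width: 0.0726
```

>>> move_arm:
  motion:
    - [0, 0, 0, 0, 0, 0]
    - [0, 0, 0, 0, 0, 0]
    - [0, 0, 0, 0, 0, 0]
    - [0, 0, 0, 0, 0, 0]
    - [0, 0, 0, 0, 0, 0]
  claw: 1

```text
time: 21.92
position: [0.4203, 0.1385, 0.0678]
tcp_rot: [3.141, -0.13, -3.003]
force: [-1.4, 1.7, 42.7]
gripper_width: 0.058
```

>>> move_arm:
  motion:
    - [0, 0, 2, 0, 0, 0]
    - [0, 0, 5, 0, 0, 0]
    - [1, 0, 9, 0, 0, 0]
    - [1, 0, 9, 0, 0, 0]

```text
time: 22.25
position: [0.4325, 0.1382, 0.1606]
tcp_rot: [3.141, -0.125, -3.005]
force: [1.0, 0.5, -0.8]
gripper_width: 0.0576
```

```bash
python3 snap.py wrist s; python3 snap.py scene s 210,80,460,260; python3 -c "
from station import sense
s=sense();print(s['q'].round(3),s['position'],s['tcp_rot'])
from h import *
p,d,m,s=pickle.load(open('wrist_s.pkl','rb'));W=world(d,m);P=s['position']
t=(d>0)&(np.hypot(W[...,0]-P[0]+.009,W[...,1]-P[1])<.026)&(W[...,2]<P[2]-.045)&(W[...,2]>P[2]-.075)
q=W[t];A=np.c_[q[:,:2]-q[:,:2].mean(0),np.ones(len(q))];print(t.sum(),q.mean(0),np.linalg.lstsq(A,q[:,2],rcond=None)[0])"
```

```text
22.25 [0.4325 0.1382 0.1606] [ 3.141 -0.125 -3.005] [ 1.   0.5 -0.8] 0.0576
22.3 [0.4317 0.1384 0.1586] [ 3.141 -0.126 -3.004] [-0.2 -0.3 -0.4] 0.0576
[-0.521  0.571  0.149  2.273 -0.267  0.441  1.569] [0.43070277 0.13829714 0.15703381] [ 3.1413306  -0.12866494 -3.00364417]
11706 [0.42302455 0.13813135 0.10571123] [0.00640103 0.00162898 0.10571123]
```

View pics/wrist_s.png

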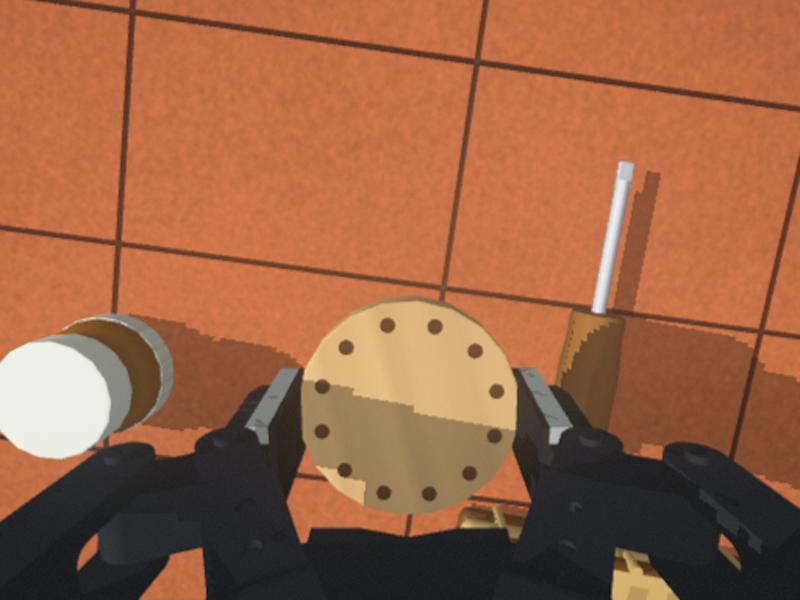

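View pics/scene_s.png

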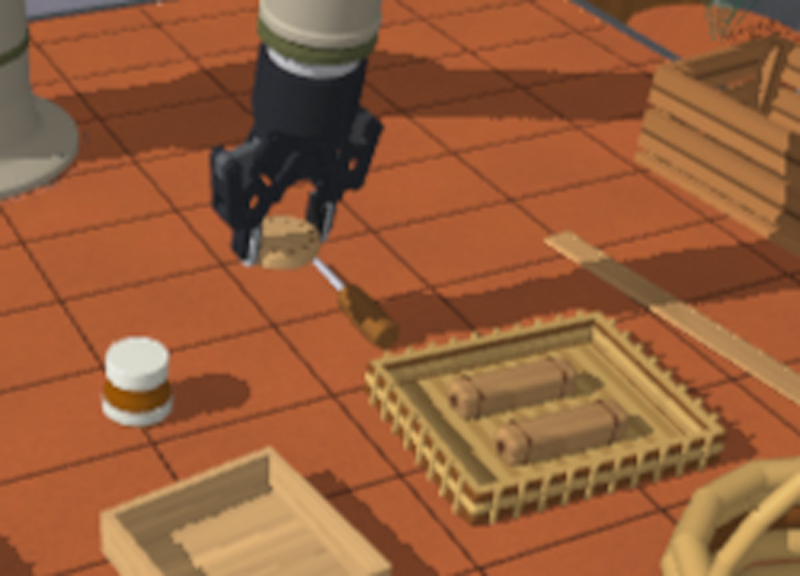

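The base is held flat (slope under 0.5°), at (410,405). Carrying it to the box.

>>> move_arm:
  motion:
    - [3.3, -2, 0, 0, 0, 0]
    - [6.6, -4, 0, 0, 0, 0]
    - [9.9, -6, 0, 0, 0, 0]
    - [13.2, -8, 0, 0, 0, 0]
    - [16.5, -10, 0, 0, 0, 0]
    - [19.8, -12, 0, 0, 0, 0]
    - [22.6, -13.6, 0, 0, 0, 0]
    - [22.6, -13.6, 0, 0, 0, 0]
    - [22.6, -13.6, 0, 0, 0, 0]

```text
time: 23.1
position: [0.6561, 0.0003, 0.1534]
tcp_rot: [-3.14, -0.135, -3.006]
force: [-0.8, 0.2, -0.5]
gripper_width: 0.0576
```

```bash
python3 snap.py wrist t; python3 snap.py scene t 210,130,460,310; python3 - <<'E'
from h import *
p,d,m,s=pickle.load(open('wrist_t.pkl','rb'));W=world(d,m);P=s['position']
t=(d>0)&(np.hypot(W[...,0]-P[0]+.009,W[...,1]-P[1])<.04)&(abs(W[...,2]-P[2]+.052)<.006)
q=W[t&(p[...,0]>100)];print(t.sum(),q.mean(0));print(cv2.minAreaRect((q[:,:2]*1000).astype(np.float32)))
t=(d>0)&(np.hypot(W[...,0]-.648,W[...,1])<.1)&(abs(W[...,2]-.035)<.004);q=W[t];print(t.sum(),q.min(0),q.max(0),cv2.minAreaRect((q[:,:2]*1000).astype(np.float32)))
E
```

```text
23.1 [6.561e-01 3.000e-04 1.534e-01] [-3.14  -0.135 -3.006] [-0.8  0.2 -0.5] 0.0576
23.15 [0.655  0.0016 0.1535] [-3.141 -0.136 -3.005] [-0.8  1.2 -0.2] 0.0578
16172 [ 0.64551143 -0.00197291  0.09848556]
((646.0175170898438, -3.5936317443847656), (63.738643646240234, 59.75305938720703), 59.93737030029297)
7271 [ 0.5721888  -0.07584789  0.03100331] [0.72039801 0.06874784 0.03831946] ((647.7916259765625, -0.1459197998046875), (134.9010009765625, 134.9684600830078), 7.772324085235596)
```

View pics/wrist_t.png

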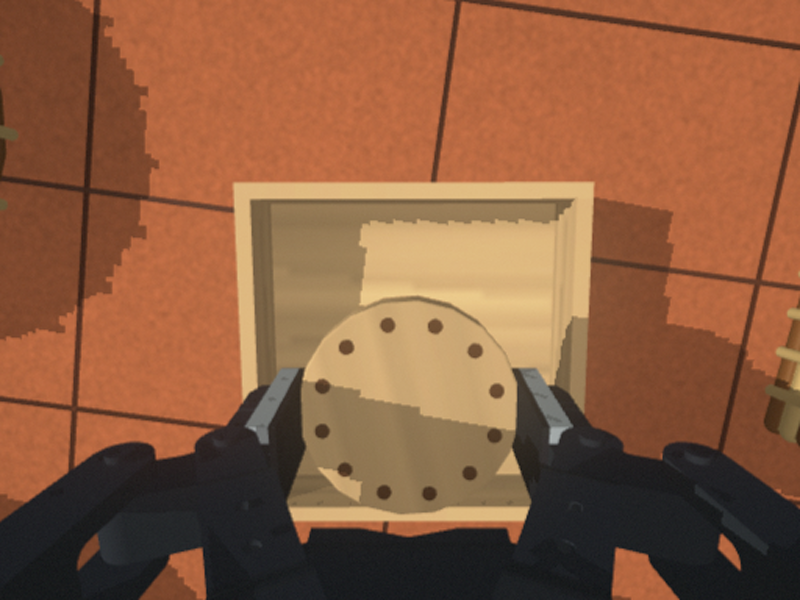

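View pics/scene_t.png

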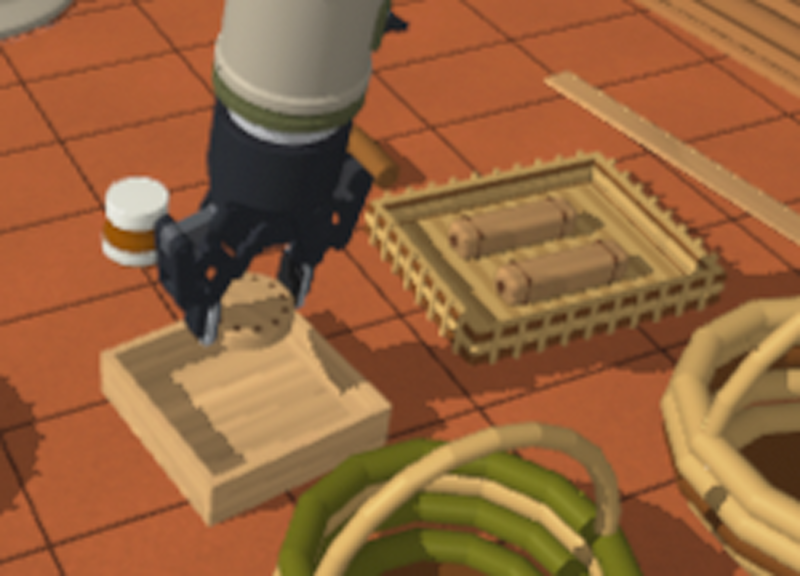

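>>> move_arm:
  motion:
    - [0.1, 0.1, -3, 0, 0, 0]
    - [0.1, 0.1, -6, 0, 0, 0]
    - [0.1, 0.1, -7.3, 0, 0, 0]
    - [0.1, 0.1, -7.7, 0, 0, 0]
    - [0.1, 0.1, -7.9, 0, 0, 0]
    - [0.1, 0.1, -7.9, 0, 0, 0]

```text
time: 23.7
position: [0.6569, 0.0032, 0.077]
tcp_rot: [-3.141, -0.132, -3.004]
force: [-0.8, 0.6, -0.8]
gripper_width: 0.0576
```

>>> move_arm:
  motion:
    - [0, 0, 0, 0, 0, 0]
    - [0, 0, 0, 0, 0, 0]
    - [0, 0, 0, 0, 0, 0]
    - [0, 0, 2, 0, 0, 0]
    - [0, 0, 6, 0, 0, 0]
    - [0, 0, 10, 0, 0, 0]
    - [0, 0, 13, 0, 0, 0]
    - [-4, 0, 15, 0, 0, 0]
    - [-8, 0, 16, 0, 0, 0]
    - [-10, 0, 16, 0, 0, 0]
  claw: 0.18

```text
time: 24.53
position: [0.554, 0.0025, 0.2394]
tcp_rot: [-3.141, -0.13, -3.005]
force: [-0.9, -0.4, -0.9]
gripper_width: 0.0697
```

```bash
python3 snap.py wrist u; python3 snap.py scene u; python3 meas.py scene_u.pkl .648 0 .05 .013 .025;python3 meas.py wrist_u.pkl .648 0 .05 .013 .025
```

```text
24.5333 [0.554  0.0025 0.2394] [-3.141 -0.13  -3.005] [-0.9 -0.4 -0.9] 0.0697
24.5833 [0.5504 0.0024 0.2387] [ 3.141 -0.135 -3.005] [-6.5  0.3 -1.3] 0.0703
490 [650.1   0.8] [56.3 59.9] 65.8 zmed 0.0169 [0.0137 0.0191]
2987 [648.1   0.7] [59.1 59.2] 81.4 zmed 0.019 [0.016  0.0204]
```

View pics/scene_u.png

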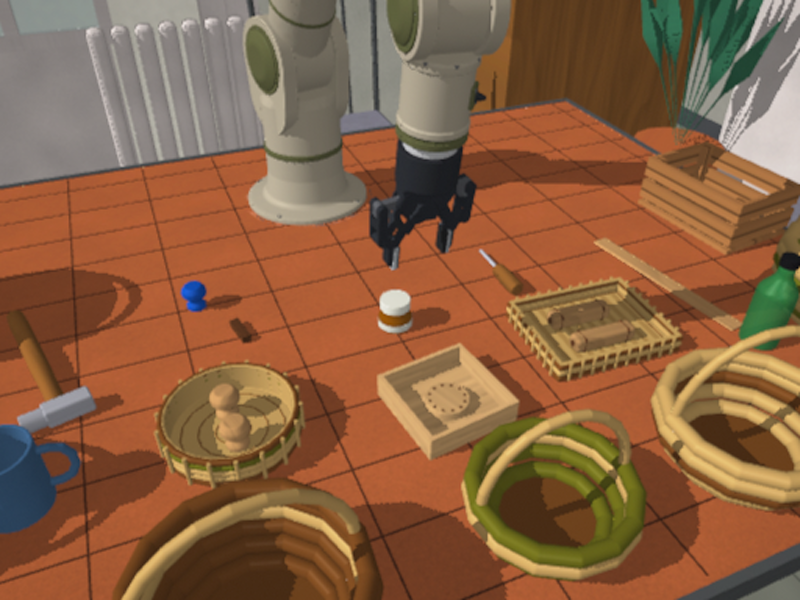

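View pics/wrist_u.png

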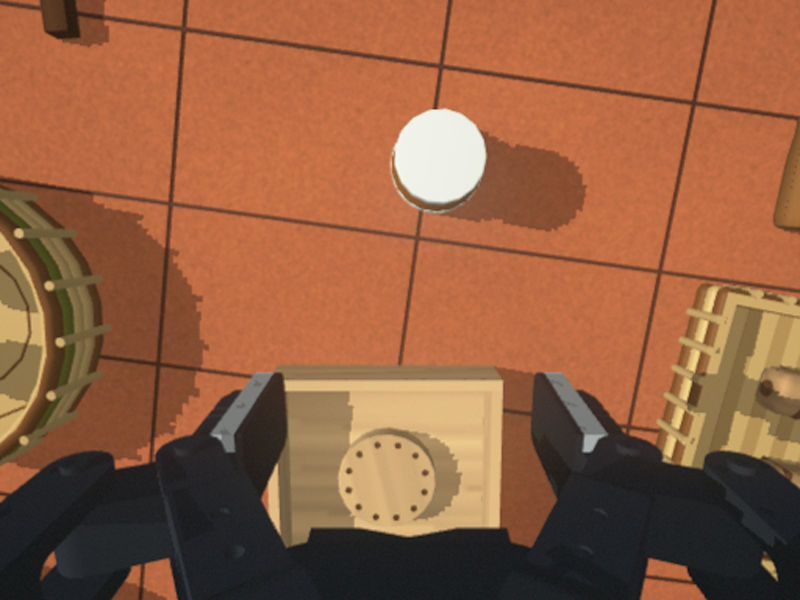

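The base lies flat and centred in the box (scene 447,400; centre (0.649, 0.001), top at about 18 mm). Knobs, grips, jar, screwdriver and the blue knob all look right. I'll let the arm settle, then do a last check.

>>> move_arm:
  motion:
    - [0, 0, 0, 0, 0, 0]
    - [0, 0, 0, 0, 0, 0]
    - [0, 0, 0, 0, 0, 0]
    - [0, 0, 0, 0, 0, 0]
    - [0, 0, 0, 0, 0, 0]
    - [0, 0, 0, 0, 0, 0]

```text
time: 25.13
position: [0.5572, 0.0028, 0.2361]
tcp_rot: [-3.141, -0.133, -3.004]
force: [0.2, 0.6, 0.3]
gripper_width: 0.0702
```

```bash
python3 snap.py scene v 90,170,450,310
echo jar; python3 meas.py scene0.pkl .46 .004 .045 .044 .06; python3 meas.py scene_v.pkl .46 .004 .045 .044 .06
echo blue; python3 meas.py scene0.pkl .31 -.27 .04 .02 .06; python3 meas.py scene_v.pkl .31 -.27 .04 .02 .06
echo knobs; python3 meas.py scene_v.pkl .617 -.27 .03 .04 .06;python3 meas.py scene_v.pkl .558 -.27 .03 .04 .06
echo grips;python3 meas.py scene_v.pkl .623 .27 .055 .023 .04;python3 meas.py scene_v.pkl .561 .27 .035 .023 .04
echo base;python3 meas.py scene_v.pkl .648 0 .05 .013 .025
```

```text
25.1333 [0.5572 0.0028 0.2361] [-3.141 -0.133 -3.004] [0.2 0.6 0.3] 0.0702
jar
204 [459.9   3.3] [42.5 47.3] 67.1 zmed 0.0489 [0.0453 0.0512]
198 [460.6   4. ] [43.7 44.7] 35.3 zmed 0.0487 [0.0454 0.0513]
blue
165 [ 302.7 -271.5] [35.5 33.1] 73.7 zmed 0.0361 [0.0245 0.0421]
166 [ 302.9 -270.8] [33.  35.5] 28.8 zmed 0.0361 [0.0239 0.0425]
knobs
214 [ 616.2 -271.5] [34.2 31. ] 57.9 zmed 0.0457 [0.0405 0.0487]
185 [ 560.9 -271.1] [30.7 34. ] 6.4 zmed 0.0458 [0.0403 0.0486]
grips
504 [624.2 268.2] [108.9  93.7] 23.4 zmed 0.0282 [0.0233 0.0313]
204 [564.7 269.6] [68.6 26.5] 84.1 zmed 0.0284 [0.0236 0.0312]
base
489 [6.506e+02 4.000e-01] [56.1 61.8] 65.1 zmed 0.017 [0.014  0.0194]
```

View pics/scene_v.png

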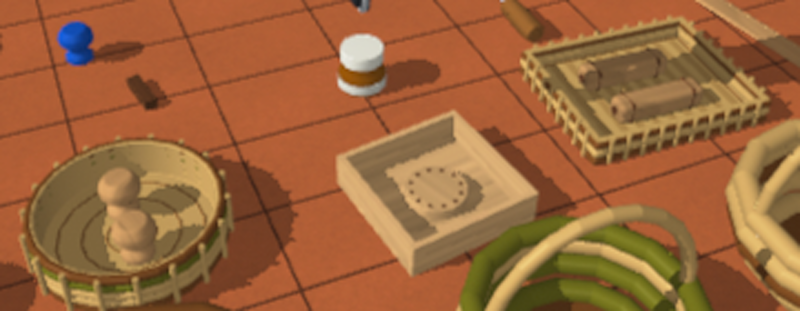

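In this crop the knobs stand in the basket (120,188 and 133,238), the grips lie flat in the tray (620,68 and 655,100), and the base lies flat in the box (437,188). The jar (362,65) and the blue knob (75,42) have not moved. Handing in.

```bash
python3 -c "
from station import job
print(job.close_job())"
```

```text
the job is handed in; nothing more can be done
None
```

I sorted all the parts and handed the job in at about 25 s. Both knobs stand upright in the handleless basket, and both grips lie flat and side by side along the tray. The base lies flat in the square box and went in only after grip2 was taken out.

**Last checks:**
- **Knobs:** tops at about 48 mm, as they should be standing on the basket floor, about 55 mm apart.
- **Grips:** top surfaces at about 30 mm, as they should be lying flat on the tray floor. Their parallel lie I checked by eye. The last measuring window for the first grip also caught some tray rim, so its size and angle reading is not usable.
- **Base:** within about 3 mm of the box centre, top at about 18 mm.
- **Left alone:** the jar and the blue knob measure within 1 mm of where they started.

**What went less cleanly:**
- **Reach limit at the base:** on the first descent, joint 6 reached its lower stop. It read 0.108 rad against the stated 0.11 limit, so it may have been marginally past it. I backed off, turned the jaws and leaned the tool about 8° to grasp the base.
- **Force while gripping:** closing on the base gave a short wrist-force reading of about 43 N. That is well under the 120 N wrist limit and probably came from the pads pressing the disc onto the table. I could not confirm how it counts against the 40 N pressing limit.

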